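# Clip the sampling scoops back on their rail by size

### The job

The washed steel sampling scoops on the drying mat go back on the clip rail, but somebody has left a carton on top of the clips: first lift it off and set it flat, right way up, in the shallow tray. Then click every scoop down fully home into its own clip in size order, smallest at the rail's right-hand end (the robot's right) and largest at the left, each over its own outline with the bowl up and away from the robot; a size that is missing leaves its clip empty. Do not knock over the specimen cups.

Things in the scene. Friction and masses are not known exactly. Their poses are not given: they have to be found in the camera images.
- rail: Fixed clip rail: white board 180 x 270 x 10 mm, two bars along its y at x = -27 and +27 mm (18 mm wide, tops at 32 mm), five clip places 52 mm apart along y. Dark outlines show each scoop. Sprung steel cheeks at x = 20 to 34 mm either side. Origin: board underside, midway between the bars, third place; z up, +x the bowls' side, away from the robot.
- clip1 (a point): Clip place 1, for scoop 1 (1 at the rail's -y end, 5 at +y): the axis of a seated handle, midway between the bars, 55 mm above the table; axes as the rail's. Press the level scoop straight down, handle along the rail's x, bowl to +x: it meets the cheeks about 16 mm above this point; they spread (5 to 20 N in all) and snap over it as it lands on the saddles. Laid on top it stays 13 mm high.
- clip2 (a point): Clip place 2, for scoop 2 (1 at the rail's -y end, 5 at +y): the axis of a seated handle, midway between the bars, 55 mm above the table; axes as the rail's. Press the level scoop straight down, handle along the rail's x, bowl to +x: it meets the cheeks about 16 mm above this point; they spread (5 to 20 N in all) and snap over it as it lands on the saddles. Laid on top it stays 13 mm high.
- clip3 (a point): Clip place 3, for scoop 3 (1 at the rail's -y end, 5 at +y): the axis of a seated handle, midway between the bars, 55 mm above the table; axes as the rail's. Press the level scoop straight down, handle along the rail's x, bowl to +x: it meets the cheeks about 16 mm above this point; they spread (5 to 20 N in all) and snap over it as it lands on the saddles. Laid on top it stays 13 mm high.
- clip4 (a point): Clip place 4, for scoop 4 (1 at the rail's -y end, 5 at +y): the axis of a seated handle, midway between the bars, 55 mm above the table; axes as the rail's. Press the level scoop straight down, handle along the rail's x, bowl to +x: it meets the cheeks about 16 mm above this point; they spread (5 to 20 N in all) and snap over it as it lands on the saddles. Laid on top it stays 13 mm high.
- clip5 (a point): Clip place 5, for scoop 5 (1 at the rail's -y end, 5 at +y): the axis of a seated handle, midway between the bars, 55 mm above the table; axes as the rail's. Press the level scoop straight down, handle along the rail's x, bowl to +x: it meets the cheeks about 16 mm above this point; they spread (5 to 20 N in all) and snap over it as it lands on the saddles. Laid on top it stays 13 mm high.
- scoop1: Steel scoop, size 1 of 5 (1 smallest): round handle 18 mm thick, 84 mm long along x; bowl 20 long x 20 mm wide at its +x end, foot 10 x 22 mm at -x, both 18 mm below to 9 mm above the axis; about 90 g. Starts level on the dark mat (4 mm thick) at the robot's right, bowl up and away from it. Origin: on the axis at mid-handle, the place to grip across. May be absent.
- scoop1_bowl (a point): Middle of the bowl of scoop 1, 52 mm from its origin along +x, at the height of the handle's axis.
- scoop2: Steel scoop, size 2 of 5 (1 smallest): round handle 18 mm thick, 84 mm long along x; bowl 31 long x 27 mm wide at its +x end, foot 10 x 22 mm at -x, both 18 mm below to 9 mm above the axis; about 105 g. Starts level on the dark mat (4 mm thick) at the robot's right, bowl up and away from it. Origin: on the axis at mid-handle, the place to grip across. May be absent.
- scoop2_bowl (a point): Middle of the bowl of scoop 2, 57.5 mm from its origin along +x, at the height of the handle's axis.
- scoop3: Steel scoop, size 3 of 5 (1 smallest): round handle 18 mm thick, 84 mm long along x; bowl 42 long x 34 mm wide at its +x end, foot 10 x 22 mm at -x, both 18 mm below to 9 mm above the axis; about 120 g. Starts level on the dark mat (4 mm thick) at the robot's right, bowl up and away from it. Origin: on the axis at mid-handle, the place to grip across. May be absent.
- scoop3_bowl (a point): Middle of the bowl of scoop 3, 63 mm from its origin along +x, at the height of the handle's axis.
- scoop4: Steel scoop, size 4 of 5 (1 smallest): round handle 18 mm thick, 84 mm long along x; bowl 53 long x 41 mm wide at its +x end, foot 10 x 22 mm at -x, both 18 mm below to 9 mm above the axis; about 135 g. Starts level on the dark mat (4 mm thick) at the robot's right, bowl up and away from it. Origin: on the axis at mid-handle, the place to grip across. May be absent.
- scoop4_bowl (a point): Middle of the bowl of scoop 4, 68.5 mm from its origin along +x, at the height of the handle's axis.
- scoop5: Steel scoop, size 5 of 5 (1 smallest): round handle 18 mm thick, 84 mm long along x; bowl 64 long x 48 mm wide at its +x end, foot 10 x 22 mm at -x, both 18 mm below to 9 mm above the axis; about 150 g. Starts level on the dark mat (4 mm thick) at the robot's right, bowl up and away from it. Origin: on the axis at mid-handle, the place to grip across. May be absent.
- scoop5_bowl (a point): Middle of the bowl of scoop 5, 74 mm from its origin along +x, at the height of the handle's axis.
- carton: Cardboard carton, 62 (x) x 150 (y) x 45 mm, 250 g, closed and rigid, lying across the clips of the rail at the start, its long side along the row (its underside about 66 mm above the table). Origin: centre of its underside; z up.
- tray: Shallow white tray, fixed, to the left of the robot in front of the rail: 120 (x) x 210 (y) mm outside, 18 mm high, walls 4 mm, floor about 4 mm thick. Origin: centre of its underside.
- cup_a: Capped specimen cup standing on the table in front of the rail, between tray and mat: 64 mm in diameter, 74 mm high, 70 g. Origin: centre of its underside. A bystander: it must stay standing.
- cup_b: Capped specimen cup standing on the table beyond the rail: 64 mm in diameter, 74 mm high, 70 g. Origin: centre of its underside. A bystander: it must stay standing.
Not all that is in view belongs to the job. What is shaped like the scoop2 but purple is not meant.

How it is judged:
By the outcome, as a careful person would: the job done as asked, in the order asked, and still so for the second after the job is handed in, with the robot touching nothing.
Of scoop1, scoop2, scoop3, scoop4, scoop5 only 3 to 5 are there at a start; the rules pass over those that are not, and their reading is None.
At some moment in a run one of scoop1, scoop2, scoop3, scoop4, scoop5, carton may be knocked a few centimetres aside while the robot is not near it.
It also fails if it takes over 210 s, if anything falls off the work surface, if the arm or the gripper's body presses on something with over 40 N, if the wrist force passes 120 N, or if a joint passes its speed limit or range.

### The arm

A 7-joint arm with a two-finger parallel gripper is mounted at the origin on the work surface. World frame = base frame: x ahead of the robot, y to its left, z up, the work surface at z = 0. Lengths are in m, angles in rad, forces in N, time in s.
With the tool pointing down it reaches from about 0.4 to 0.925 m from the base axis. Payload 5.6 kg.
Tool frame: the origin (TCP) lies at the very end of the fingers, on their centre line; the grasp point (between the pads) lies 19 mm behind it; z points along the fingers, y is the direction in which the jaws open and shut (so a half turn about z gives the same grasp; the last joint's range is limited). The gripper opens to 85 mm and grips with 20 to 120 N. Pads are 22 mm wide; open, the fingers measure 114 mm over their backs; the gripper's body (76 mm by 85 mm) begins 54 mm behind the grasp point. The pads swing forward as they close: fully open they stand 13 mm farther back than shut.
Start: joints at [1.158, 0.468, -0.012, 1.603, 0.006, 1.071, -0.056], TCP at [0.235, -0.606, 0.231] pointing down, gripper open.
Joint ranges: [-2.53, 2.53], [-0.31, 2.02], [-1.57, 1.55], [0.28, 2.44], [-1.29, 4.43], [0.15, 1.84], [-2.92, 2.92]. Speed limits (rad/s): [2.57, 2.57, 3.14, 3.14, 3.14, 3.14, 3.14].

### API

Orientations are given as a unit quaternion [x, y, z, w].
In Python, from rig import r gives the robot as it stands.
- The arm moves only by the tool carry_out, never from a script. Its argument "commands" is a list of rows, each an object of numbers: "x", "y", "z": the shift along the tool's x, y, z in m; "twist": the turn about the tool's z in degrees. A call has 1 to 10 rows; each row shifts and turns the commanded pose from where the row before left it, along the tool's axes as they then stand; what a row does not reach is not made up. A row lasts 1/10 s, in which the tool goes at most 50 mm and 8.59 degrees, less where a joint would pass 70% of its speed; a pose out of reach is approached as far as the arm can. A call is refused whole if a number of a shift passes 0.05 or a number of a turn 8.59, either way. A call with a gripper value outside its range is refused whole. "fingers" is the finger opening in m, from 0 to 0.0854, set as the call begins (left out, the last holds). The fingers move at their own pace and stop on an object; "force" is the grip in N (left out, the last holds). Time passes only in rows, so rows that do not move let the fingers close. It gives the time, the measured TCP pose, the force and the opening at its end, in the units of the state.
- r.read_state(): the state, without advancing time (a new reading comes with each control period).
- r.camera(name): name is "side" or "top" or "wrist"; returns a dict with "image" (400x640x3 uint8, red, green, blue), "fov_y" (degrees; the focal length in pixels is half the picture's height over the tangent of half this angle, whatever the lens; pixels are square), "cx", "cy" (the principal point, pixels), "R" (3x3) and "t" (3): a world point X has camera coordinates R X + t; the wrist camera has in their place "T_tool_cam" (4x4, takes a point from camera to tool coordinates, whose origin is the TCP and whose axes are the flange's). Camera axes: x right, y down, z forward; pixel columns grow to the right and rows downward; lengths in m; the calibration is good to about 2 mm. A picture is of the moment at which its call begins: read the wrist's pose just before it. There is no depth.
- r.sign_off(): hands the job in, once; it reports no verdict.
The state is a dict: "time": time; "joints": joint angles; "joint_vel": joint speeds; "effort": joint torques, N m; "eef_pos": TCP position; "tcp_rot": TCP orientation; "ft_force": force on the tool from outside, world axes, zero at the start; "torque": the same for the moment, N m; "grip_width": opening from 0.0 (shut) to 1.0 (fully open).
Only numpy, scipy, OpenCV 4.12 (cv2) and the standard library are available. Lean on these libraries where they do the work, as an engineer would, in place of code of your own. Each camera call takes 0.05 s, during which the arm holds its last target.

## Working session

There is one attempt and no reset: what is moved stays moved. The work goes in short steps, Python scripts to look and compute and a tool call to move; the robot and the scene stay as the last step left them, time stands still between calls to the robot, and variables do not carry over. Pictures are saved under pics/ and viewed, and the job is handed in when it is done.

Besides the shell and the picture viewer there is one more tool, called as a command line: name --argument value ..., lists and objects as JSON in quotes. carry_out: Moves the arm, as the interface text tells. Its arguments: {"type":"object","properties":{"commands":{"type":"array"},"fingers":{"type":"number"},"force":{"type":"number"}},"required":["commands"]}

```bash
mkdir -p pics; ls; cat > h.py <<'E'
import numpy as np, cv2
from rig import r
from scipy.spatial.transform import Rotation as Ro
def snap(name,fn):
    s=r.read_state(); c=r.camera(name)
    cv2.imwrite('pics/'+fn+'.png',c['image'][:,:,::-1])
    c['s']=s
    return c
def cam(c):
    f=200/np.tan(np.radians(c['fov_y'])/2)
    if 'R' in c: R=np.array(c['R']);t=np.array(c['t']); return f,R,t
    T=np.array(c['T_tool_cam']); W=np.eye(4); W[:3,:3]=Ro.from_quat(c['s']['tcp_rot']).as_matrix(); W[:3,3]=c['s']['eef_pos']
    M=np.linalg.inv(W@T); return f,M[:3,:3],M[:3,3]
def ray(c,u,v):
    f,R,t=cam(c); d=R.T@np.array([(u-c['cx'])/f,(v-c['cy'])/f,1]); return -R.T@t,d
def on(c,u,v,z):
    o,d=ray(c,u,v); return o+d*(z-o[2])/d[2]
def proj(c,X):
    f,R,t=cam(c); p=R@np.array(X)+t; return p[:2]/p[2]*f+[c['cx'],c['cy']]
def tri(c1,p1,c2,p2):
    o1,d1=ray(c1,*p1);o2,d2=ray(c2,*p2);d1=d1/np.linalg.norm(d1);d2=d2/np.linalg.norm(d2)
    A=np.stack([d1,-d2],1);k=np.linalg.lstsq(A,o2-o1,rcond=None)[0]
    a=o1+k[0]*d1;b=o2+k[1]*d2; return (a+b)/2,np.linalg.norm(a-b)
E
python3 - <<'E'
from h import *
import pickle
for n in ['side','top','wrist']:
    c=snap(n,n+'0'); pickle.dump(c,open(n+'0.pkl','wb'))
    f,R,t=cam(c);print(n,c['fov_y'],c['cx'],c['cy'],-R.T@t,R[2])
    if n=='wrist':print(c['T_tool_cam'])
print(r.read_state())
E
```

```text
pics
side 52.70187663410606 316.8407659817564 200.010323878303 [0.33939673 0.7502712  0.70805917] [ 0.18308655 -0.76816556 -0.61351527]
top 54.9783994995792 322.63115465281714 188.59649985281055 [ 0.36069883 -0.04386358  0.93123655] [ 0.20087615  0.02197924 -0.97937005]
wrist 60.29944899162049 321.44517737254006 199.8167995726896 [ 0.30555793 -0.57913779  0.37253152] [-0.27821731 -0.10561162 -0.95469436]
[[-4.34060411e-04 -9.54731260e-01 -2.97469380e-01  7.56490684e-02]
 [ 9.99999802e-01 -2.78694134e-04 -5.64704587e-04  7.00080342e-04]
 [ 4.56238151e-04 -2.97469566e-01  9.54731192e-01 -1.42096399e-01]
 [ 0.00000000e+00  0.00000000e+00  0.00000000e+00  1.00000000e+00]]
{'time': 0.15, 'joints': array([ 1.15800874,  0.46823365, -0.01160671,  1.60338702,  0.00598139,
        1.07141364, -0.05630519]), 'joint_vel': array([ 0.00026402, -0.00328312,  0.0002664 , -0.00298349, -0.00049541,
       -0.00030435,  0.00202331]), 'effort': array([ 7.36654747e-04, -5.32795107e+01,  2.15161202e-02, -2.51555103e+01,
        1.14346229e-02,  5.51654521e-03,  6.27484974e-05]), 'eef_pos': array([ 0.23471729, -0.60568734,  0.23052939]), 'tcp_rot': array([ 9.82962511e-01,  1.83804809e-01, -1.72267288e-04, -6.82106549e-04]), 'ft_force': array([-0.66275924,  0.63114746,  0.76259677]), 'torque': array([-0.00625999,  0.03065187, -0.00764102]), 'grip_width': 0.9980765247092244}
```

View pics/side0.png

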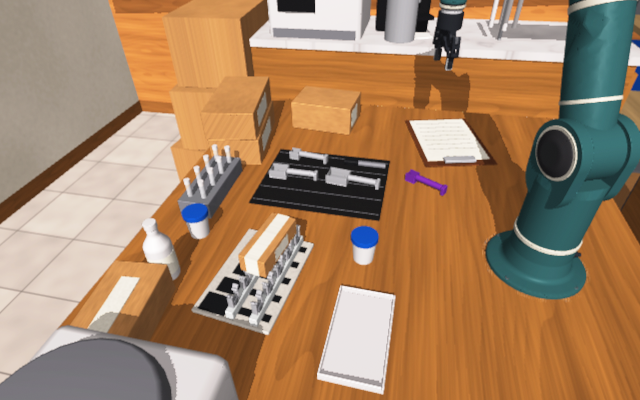

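View pics/top0.png

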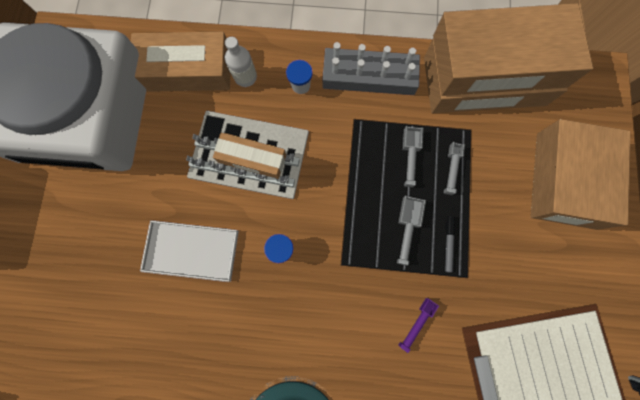

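View pics/wrist0.png

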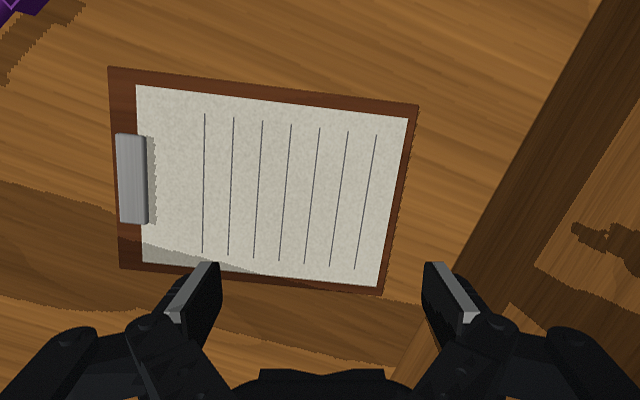

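```bash
python3 - <<'E'
import cv2,numpy as np
t=cv2.imread('pics/top0.png');s=cv2.imread('pics/side0.png')
cv2.imwrite('pics/topz.png',cv2.resize(t[110:285,335:480],None,fx=3.4,fy=3.4,interpolation=cv2.INTER_CUBIC))
cv2.imwrite('pics/topz2.png',cv2.resize(t[100:290,130:330],None,fx=3.1,fy=3.1,interpolation=cv2.INTER_CUBIC))
cv2.imwrite('pics/sidez.png',cv2.resize(s[140:335,190:400],None,fx=3,fy=3,interpolation=cv2.INTER_CUBIC))
E
```

```text
(no output)
```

View pics/topz.png

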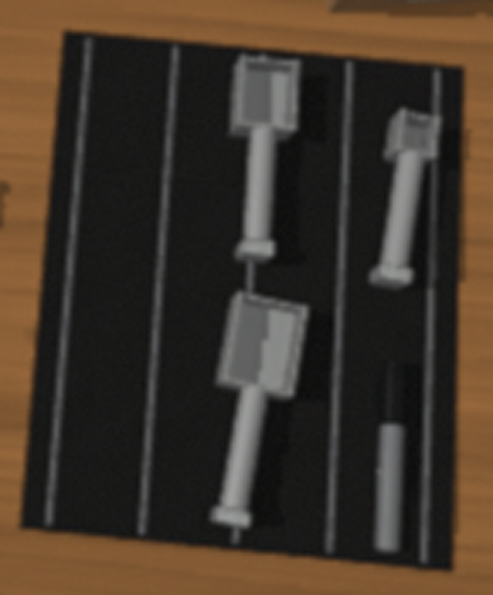

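View pics/topz2.png

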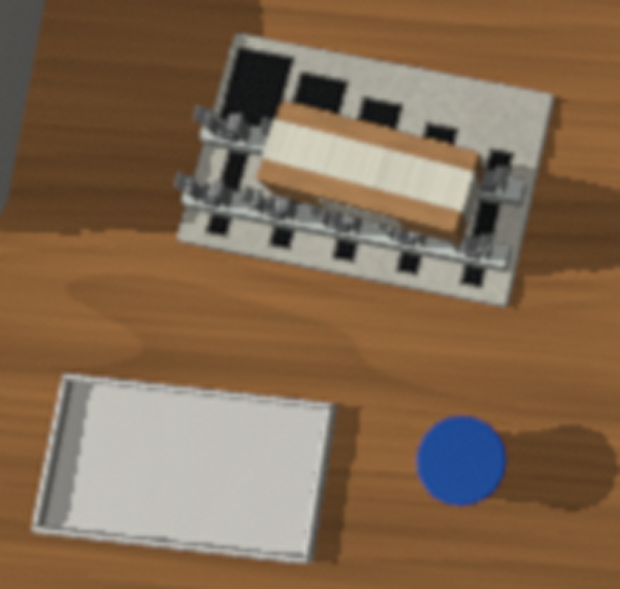

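View pics/sidez.png

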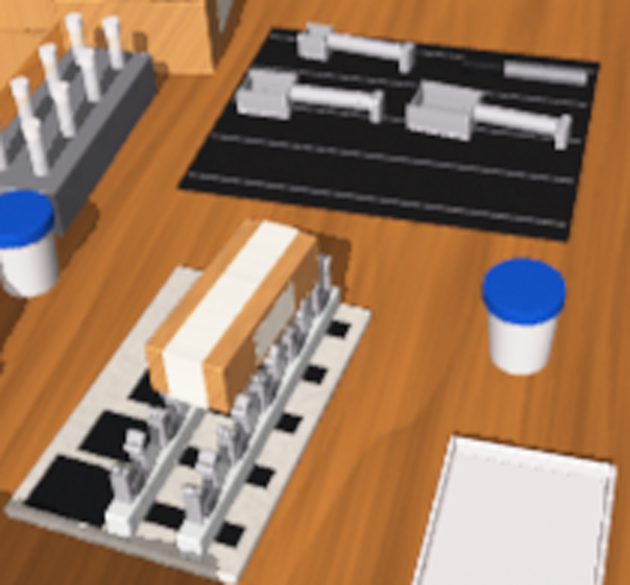

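```bash
cat >> h.py <<'E'
import pickle
def ld(n): return pickle.load(open(n+'.pkl','rb'))
E
python3 - <<'E'
from h import *
np.set_printoptions(precision=4,suppress=True)
c=ld('top0'); s=ld('side0')
Z2=lambda x,y:(130+x/3.1-.35,100+y/3.1-.35)
Z1=lambda x,y:(335+x/3.4-.35,110+y/3.4-.35)
S=lambda x,y:(190+x/3-.35,140+y/3-.35)
def rect(P,z,f,n):
    Q=np.array([on(c,*f(*p),z) for p in P]); m=Q.mean(0)
    print(n,'c',m[:2],'sides',np.linalg.norm(Q-np.roll(Q,-1,0),axis=1), 'yaw', [np.degrees(np.arctan2(*(Q[i]-Q[j])[[1,0]])) for i,j in((0,3),(1,2))]); return m
rect([(238,33),(553,93),(510,305),(178,240)],.010,Z2,'board')
rect([(285,100),(480,155),(460,233),(258,185)],.111,Z2,'carton')
rect([(64,375),(332,404),(310,562),(33,530)],.018,Z2,'tray')
print('cupA',on(c,*Z2(461,460),.074),'cupB',on(c,299,71,.074))
for n,P,foot in [('A',[(238,57),(300,60),(297,137),(231,135)],(255,248)),('B',[(395,108),(440,117),(433,162),(386,154)],(391,275)),('C',[(245,292),(308,305),(290,398),(217,383)],(232,515))]:
    m=rect(P,.031,Z1,n); f=on(c,*Z1(*foot),.031); print(' foot',f[:2],'dist',np.linalg.norm(m-f),'yaw',np.degrees(np.arctan2(*(m-f)[[1,0]])))
# heights by triangulation
def T(n,p,q): print(n,*tri(c,p,s,q))
T('carton corner near-left(top) ',Z2(258,185),S(195,410)) 
T('cart corner near right',Z2(460,233),S(318,240))
T('bowl C nearleft',Z1(217,383),S(468,138))
T('bowl A far-left',Z1(231,135),S(290,115))
T('handle end C',Z1(232,515),S(562,125))
T('cupA',Z2(461,460),S(523,290))
E
```

```text
board c [0.625  0.1681] sides [0.2658 0.1786 0.2704 0.1794] yaw [np.float64(-7.242369545810217), np.float64(-5.778062475790616)]
carton c [0.5945 0.1439] sides [0.1485 0.0591 0.1497 0.0659] yaw [np.float64(-9.29221454917122), np.float64(-8.045224169599695)]
tray c [0.3752 0.2775] sides [0.2092 0.1183 0.2109 0.1176] yaw [np.float64(-1.525626785725421), np.float64(-0.6993032429289615)]
cupA [0.3951 0.0619 0.074 ] cupB [0.8229 0.0565 0.074 ]
A c [ 0.6892 -0.2345] sides [0.0449 0.0585 0.0472 0.0596] yaw [np.float64(-2.5981450214093873), np.float64(-0.41997613607595974)]
 foot [ 0.5768 -0.2303] dist 0.11244343503321842 yaw -2.1488179900071924
B c [ 0.6689 -0.3404] sides [0.0326 0.0344 0.0336 0.0355] yaw [np.float64(-9.546609101903941), np.float64(-7.859527680896553)]
 foot [ 0.5651 -0.3259] dist 0.10477970682986261 yaw -7.9394474982602175
C c [ 0.509  -0.2397] sides [0.0445 0.0669 0.0509 0.0676] yaw [np.float64(-14.411208815267651), np.float64(-9.03412333473115)]
 foot [ 0.3905 -0.2215] dist 0.11981522053198032 yaw -8.732373577181013
carton corner near-left(top)  [0.591  0.2351 0.0768] 0.012987550858927896
cart corner near right [0.5524 0.0755 0.1045] 0.0019546960014658215
bowl C nearleft [ 0.4812 -0.2121  0.0067] 0.0023915624818995757
bowl A far-left [ 0.6644 -0.2143  0.0089] 0.0026847440925120555
handle end C [ 0.3904 -0.2223  0.0273] 0.0005717978165078534
cupA [0.3945 0.0624 0.0691] 0.0014301479612410053
```

carry_out --commands '[{"x":0.035,"y":-0.022,"z":-0.017},{"x":0.035,"y":-0.022,"z":-0.017},{"x":0.035,"y":-0.022,"z":-0.017},{"x":0.035,"y":-0.022,"z":-0.017},{"x":0.035,"y":-0.022,"z":-0.017},{"x":0.035,"y":-0.022,"z":-0.017},{"x":0.035,"y":-0.022,"z":-0.017},{"x":0.035,"y":-0.022,"z":-0.017},{"x":0.035,"y":-0.022,"z":-0.017},{"x":0.035,"y":-0.022,"z":-0.017}]'

```text
invalid input at $.commands[0]: expected keys x, y, z, twist
```

carry_out --commands '[{"twist":7.5},{"twist":7.5},{"twist":7.5},{"twist":7.5},{"x":0},{"x":0}]'

```text
invalid input at $.commands[0]: expected keys x, y, z, twist
```

```bash
cat >> h.py <<'E'
np.set_printoptions(precision=4,suppress=True)
def yaw(s=None):
    s=s or r.read_state(); x=Ro.from_quat(s['tcp_rot']).as_matrix()[:,0]; return np.degrees(np.arctan2(x[1],x[0]))
def plan(x,y,z,yw=None):
    s=r.read_state(); p=s['eef_pos']; M=Ro.from_quat(s['tcp_rot']).as_matrix()
    ps=np.radians(yaw(s)); d=np.array([x,y,z])-p
    l=np.array([d[0]*np.cos(ps)+d[1]*np.sin(ps), d[0]*np.sin(ps)-d[1]*np.cos(ps), -d[2]])
    tw=None if yw is None else (yaw(s)-yw)
    print('t',s['time'],'pos',p,'yaw',yaw(s),'tilt',M[:,2],'F',s['ft_force'],'g',s['grip_width']); print('tool delta',l,'twist',tw,'norm',np.linalg.norm(l))
def st(): 
    s=r.read_state(); print('t',s['time'],'pos',s['eef_pos'],'yaw',yaw(s),'F',s['ft_force'],'T',s['torque'],'g',s['grip_width'],'j7',s['joints'][6],'j',s['joints'])
E
python3 - <<'E'
from h import *
st()
c=snap('wrist','w1');pickle.dump(c,open('w1.pkl','wb'))
E
```

```text
t 0.15 pos [ 0.2347 -0.6057  0.2305] yaw 21.182925057426413 F [-0.6628  0.6311  0.7626] T [-0.0063  0.0307 -0.0076] g 0.9980765247092244 j7 -0.05630519103343035 j [ 1.158   0.4682 -0.0116  1.6034  0.006   1.0714 -0.0563]
```

View pics/w1.png

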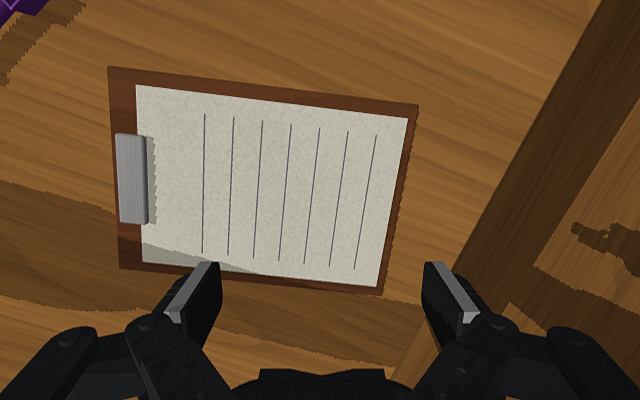

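carry_out --commands '[{"x":0.035,"y":-0.022,"z":-0.017,"twist":0},{"x":0.035,"y":-0.022,"z":-0.017,"twist":0},{"x":0.035,"y":-0.022,"z":-0.017,"twist":0},{"x":0.035,"y":-0.022,"z":-0.017,"twist":0},{"x":0.035,"y":-0.022,"z":-0.017,"twist":0},{"x":0.035,"y":-0.022,"z":-0.017,"twist":0},{"x":0.035,"y":-0.022,"z":-0.017,"twist":0},{"x":0.035,"y":-0.022,"z":-0.017,"twist":0},{"x":0.035,"y":-0.022,"z":-0.017,"twist":0},{"x":0.035,"y":-0.022,"z":-0.017,"twist":0}]'

```text
time: 1.2
eef_pos: [0.4823, -0.2729, 0.402]
tcp_rot: [0.983, 0.184, -0.0, 0.0]
ft_force: [0.3, -0.3, -0.4]
grip_width: 1.0
```

carry_out --commands '[{"x":0,"y":0,"z":0,"twist":7.5},{"x":0,"y":0,"z":0,"twist":7.5},{"x":0,"y":0,"z":0,"twist":7.5},{"x":0,"y":0,"z":0,"twist":7.5},{"x":0,"y":0,"z":0,"twist":0},{"x":0,"y":0,"z":0,"twist":0}]'

```text
time: 1.8
eef_pos: [0.4817, -0.2744, 0.4012]
tcp_rot: [0.997, -0.075, -0.0, -0.0]
ft_force: [-0.4, -0.3, 0.4]
grip_width: 0.998
```

```bash
python3 - <<'E'
from h import *
st()
c=snap('wrist','w2');pickle.dump(c,open('w2.pkl','wb'))
E
```

```text
t 1.8 pos [ 0.4817 -0.2744  0.4012] yaw -8.63457603087879 F [-0.4263 -0.3371  0.4397] T [0.0107 0.0398 0.0486] g 0.9982448963002278 j7 -1.2936718283612945 j [ 0.6005  0.1884 -0.1686  1.6047  0.0323  1.3515 -1.2937]
```

View pics/w2.png

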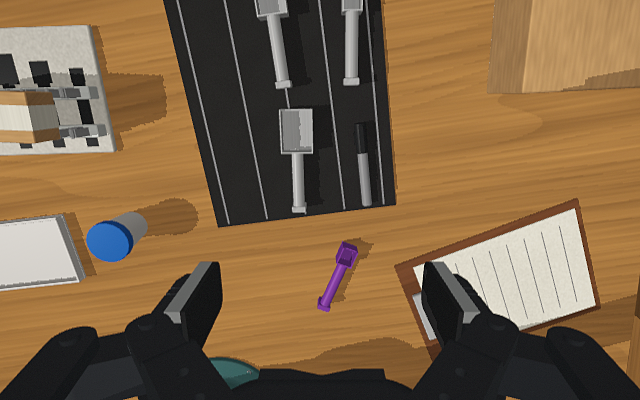

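carry_out --commands '[{"x":0.005,"y":-0.043,"z":0.006,"twist":0},{"x":0.005,"y":-0.043,"z":0.006,"twist":0},{"x":0.005,"y":-0.043,"z":0.006,"twist":0},{"x":0.005,"y":-0.043,"z":0.006,"twist":0},{"x":0.005,"y":-0.043,"z":0.006,"twist":0},{"x":0.005,"y":-0.043,"z":0.006,"twist":0},{"x":0.005,"y":-0.043,"z":0.006,"twist":0},{"x":0.005,"y":-0.043,"z":0.006,"twist":0},{"x":0.005,"y":-0.043,"z":0.006,"twist":0},{"x":0.005,"y":-0.043,"z":0.006,"twist":0}]'

```text
time: 2.85
eef_pos: [0.5974, 0.1442, 0.3411]
tcp_rot: [0.997, -0.076, 0.0, 0.0]
ft_force: [0.8, 0.4, 0.1]
grip_width: 0.999
```

carry_out --commands '[{"x":0,"y":0,"z":0,"twist":-8.5},{"x":0,"y":0,"z":0,"twist":-8.5},{"x":0,"y":0,"z":0,"twist":-8.5},{"x":0,"y":0,"z":0,"twist":-8.5},{"x":0,"y":0,"z":0,"twist":-8.5},{"x":0,"y":0,"z":0,"twist":-8.5},{"x":0,"y":0,"z":0,"twist":-8.5},{"x":0,"y":0,"z":0,"twist":-8.5},{"x":0,"y":0,"z":0,"twist":-8.5},{"x":0,"y":0,"z":0,"twist":-8.5}]'

```text
time: 3.85
eef_pos: [0.5971, 0.1426, 0.3412]
tcp_rot: [0.785, 0.62, -0.0, -0.0]
ft_force: [0.4, -0.9, -0.1]
grip_width: 1.003
```

carry_out --commands '[{"x":0,"y":0,"z":0,"twist":-5},{"x":0,"y":0,"z":0,"twist":0},{"x":0,"y":0,"z":0,"twist":0}]'

```text
time: 4.15
eef_pos: [0.5971, 0.1426, 0.3411]
tcp_rot: [0.76, 0.65, -0.0, -0.0]
ft_force: [0.4, 0.1, 0.3]
grip_width: 1.0
```

```bash
python3 - <<'E'
from h import *
st()
c=snap('wrist','w3');pickle.dump(c,open('w3.pkl','wb'))
E
```

```text
t 4.15 pos [0.5971 0.1426 0.3411] yaw 81.09574416078378 F [0.3857 0.1356 0.3485] T [ 0.0365 -0.0083  0.027 ] g 0.9997855062903866 j7 -0.6652737832093663 j [ 0.2279  0.4153 -0.7056  1.529   0.275   1.299  -0.6653]
```

View pics/w3.png

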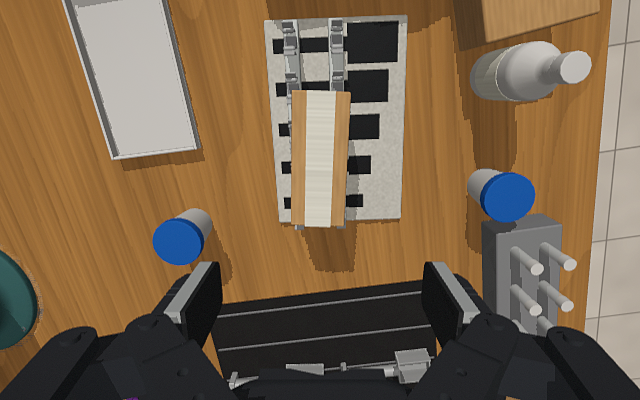

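```bash
python3 - <<'E'
from h import *
im=cv2.imread('pics/w3.png')
cv2.imwrite('pics/w3z.png',cv2.resize(im[0:240,255:420],None,fx=2.5,fy=2.5,interpolation=cv2.INTER_CUBIC))
hsv=cv2.cvtColor(im,cv2.COLOR_BGR2HSV);print(hsv[150,300],hsv[150,320],hsv[150,345])
E
```

```text
[ 17 128 179] [ 23  22 205] [ 16 131 175]
```

View pics/w3z.png

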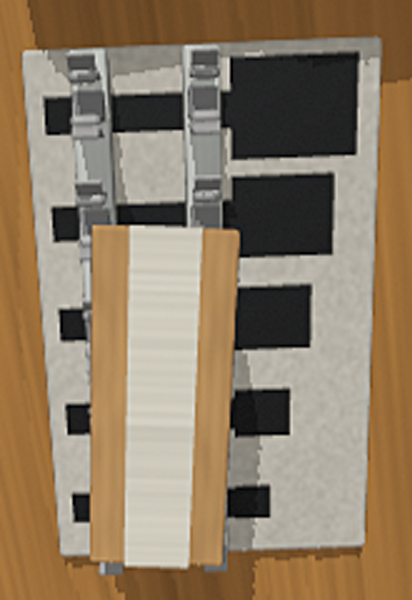

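```bash
python3 - <<'E'
from h import *
c=ld('w3');t=ld('top0');s=ld('side0')
Z=lambda x,y:(255+x/2.5-.3,y/2.5-.3)
Z2=lambda x,y:(130+x/3.1-.35,100+y/3.1-.35)
S=lambda x,y:(190+x/3-.35,140+y/3-.35)
def rect(P,z,n):
    Q=np.array([on(c,*Z(*p),z) for p in P]); m=Q.mean(0)
    print(n,m[:2],'sides',np.linalg.norm(Q-np.roll(Q,-1,0),axis=1),'yawlong',[np.degrees(np.arctan2(*(Q[i]-Q[j])[[1,0]]))-90 for i,j in((0,3),(1,2))],'yawshort',[np.degrees(np.arctan2(*(Q[i]-Q[j])[[1,0]])) for i,j in((1,0),(2,3))]); return m
rect([(93,227),(239,230),(223,565),(91,562)],.111,'carton')
rect([(23,50),(380,40),(362,545),(63,553)],.010,'board')
for a,b in [((93,227),(258,185)),((239,230),(285,100)),((223,565),(480,155)),((91,562),(460,233))]:
    print('corner',*tri(c,Z(*a),t,Z2(*b)))
# tray in w3 / side
print('outline5 far corners',on(c,*Z(357,53),.0105),on(c,*Z(357,156),.0105))
E
```

```text
carton [0.5951 0.1456] sides [0.0602 0.1483 0.0612 0.148 ] yawlong [np.float64(-10.749506627984502), np.float64(-10.369256373582942)] yawshort [np.float64(-10.051713732021321), np.float64(-10.328903219166268)]
board [0.6234 0.1696] sides [0.1765 0.2655 0.1753 0.2661] yawlong [np.float64(-6.7190352299213885), np.float64(-6.985561593397705)] yawshort [np.float64(-7.483947054122881), np.float64(-7.298325794532334)]
corner [0.5779 0.2244 0.1034] 0.0015903611640685623
corner [0.6392 0.2124 0.1118] 0.002458353841684232
corner [0.6113 0.0666 0.1088] 0.0006775843555583576
corner [0.5518 0.076  0.107 ] 0.002488845501942736
outline5 far corners [0.7149 0.286  0.0105] [0.7106 0.2386 0.0105]
```

carry_out --commands '[{"x":0.003,"y":-0.0025,"z":0,"twist":1.4},{"x":0,"y":0,"z":0.04,"twist":0},{"x":0,"y":0,"z":0.04,"twist":0},{"x":0,"y":0,"z":0.04,"twist":0},{"x":0,"y":0,"z":0.04,"twist":0},{"x":0,"y":0,"z":0.03,"twist":0},{"x":0,"y":0,"z":0.01,"twist":0},{"x":0,"y":0,"z":0,"twist":0}]' --fingers 0.0854 --force 50

```text
time: 5.0
eef_pos: [0.5943, 0.1463, 0.1403]
tcp_rot: [0.767, 0.641, -0.001, -0.001]
ft_force: [-0.1, 0.0, 0.9]
grip_width: 1.005
```

```bash
python3 - <<'E'
from h import *
plan(.595,.1456,.078,79.7)
c=snap('wrist','w4');pickle.dump(c,open('w4.pkl','wb'))
E
```

```text
t 5.0 pos [0.5943 0.1463 0.1403] yaw 79.76040051494763 tilt [-0.0024 -0.0003 -1.    ] F [-0.058   0.0205  0.9212] g 1.004910795662332
tool delta [-0.0005  0.0008  0.0623] twist 0.06040051494763077 norm 0.0622656738507279
```

View pics/w4.png

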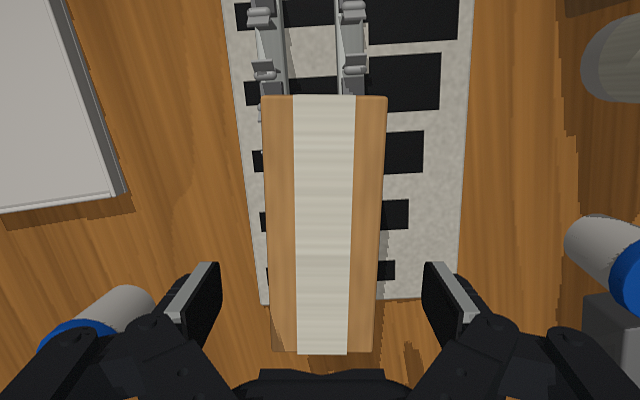

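carry_out --commands '[{"x":0,"y":0.001,"z":0.03,"twist":0},{"x":0,"y":0,"z":0.02,"twist":0},{"x":0,"y":0,"z":0.012,"twist":0},{"x":0,"y":0,"z":0,"twist":0}]'

```text
time: 5.45
eef_pos: [0.5961, 0.146, 0.0793]
tcp_rot: [0.767, 0.641, -0.0, -0.0]
ft_force: [0.2, 0.4, 0.0]
grip_width: 1.0
```

carry_out --commands '[{"x":0,"y":0,"z":0,"twist":0},{"x":0,"y":0,"z":0,"twist":0},{"x":0,"y":0,"z":0,"twist":0},{"x":0,"y":0,"z":0,"twist":0},{"x":0,"y":0,"z":0,"twist":0}]' --fingers 0.05 --force 50

```text
time: 5.95
eef_pos: [0.5972, 0.1465, 0.0812]
tcp_rot: [0.767, 0.641, 0.001, 0.001]
ft_force: [-1.2, 0.3, 5.4]
grip_width: 0.723
```

carry_out --commands '[{"x":0,"y":0,"z":-0.01,"twist":0},{"x":0,"y":0,"z":-0.02,"twist":0},{"x":0,"y":0,"z":-0.04,"twist":0},{"x":0,"y":0,"z":-0.04,"twist":0},{"x":0,"y":0,"z":-0.03,"twist":0},{"x":0,"y":0,"z":0,"twist":0}]'

```text
time: 6.55
eef_pos: [0.5983, 0.1471, 0.2246]
tcp_rot: [0.767, 0.641, 0.004, 0.002]
ft_force: [0.2, 0.2, -2.1]
grip_width: 0.716
```

```bash
python3 - <<'E'
from h import *
plan(.3752,.2775,.22,90)
c=snap('wrist','w5');pickle.dump(c,open('w5.pkl','wb'))
c=snap('side','s5')
c=snap('top','t5');pickle.dump(c,open('t5.pkl','wb'))
a=cv2.imread('pics/t5.png');b=cv2.imread('pics/s5.png');w=cv2.imread('pics/w5.png')
cv2.imwrite('pics/m5.png',cv2.resize(np.vstack([np.hstack([a,b]),np.hstack([w,a*0])]),None,fx=.62,fy=.62))
E
```

```text
t 6.55 pos [0.5983 0.1471 0.2246] yaw 79.78140542063696 tilt [ 0.0085  0.0018 -1.    ] F [ 0.1678  0.2301 -2.1033] g 0.7157133959629649
tool delta [ 0.0888 -0.2427  0.0046] twist -10.218594579363042 norm 0.25848246448744744
```

View pics/m5.png

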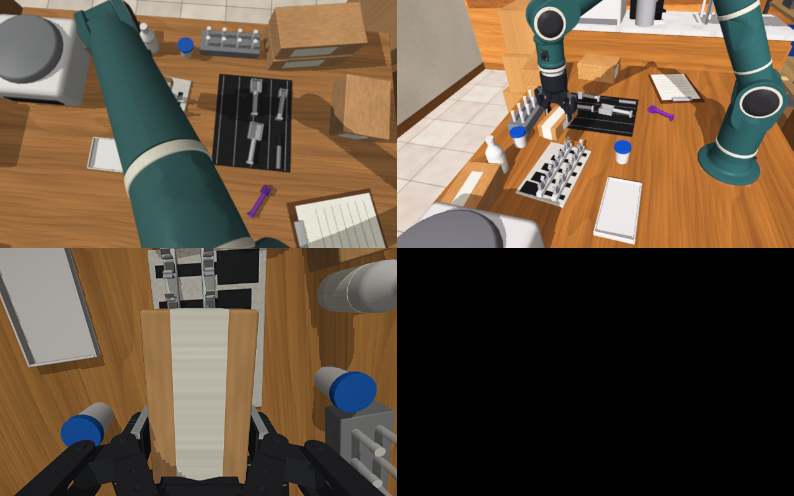

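carry_out --commands '[{"x":0.0127,"y":-0.0347,"z":0,"twist":0},{"x":0.0127,"y":-0.0347,"z":0,"twist":0},{"x":0.0127,"y":-0.0347,"z":0,"twist":0},{"x":0.0127,"y":-0.0347,"z":0,"twist":0},{"x":0.0127,"y":-0.0347,"z":0,"twist":0},{"x":0.0127,"y":-0.0347,"z":0,"twist":0},{"x":0.0127,"y":-0.0347,"z":0,"twist":0},{"x":0,"y":0,"z":0,"twist":-5},{"x":0,"y":0,"z":0,"twist":-4.2},{"x":0,"y":0,"z":0,"twist":0}]'

```text
time: 7.7
eef_pos: [0.3717, 0.2758, 0.2179]
tcp_rot: [0.713, 0.701, -0.002, -0.0]
ft_force: [0.4, -0.1, -2.8]
grip_width: 0.716
```

```bash
python3 - <<'E'
from h import *
s=ld('side0')
Q=np.array([on(s,*p,.018) for p in [(343,287),(395,293),(385,388),(320,378)]]);print(Q,Q.mean(0))
plan(.3752,.2775,.0185,89)
c=snap('wrist','w6');pickle.dump(c,open('w6.pkl','wb'))
E
```

```text
[[0.4224 0.1766 0.018 ]
 [0.3109 0.1704 0.018 ]
 [0.3137 0.3827 0.018 ]
 [0.4279 0.3884 0.018 ]] [0.3687 0.2795 0.018 ]
t 7.7 pos [0.3717 0.2758 0.2179] yaw 89.03356708974991 tilt [-0.0028 -0.0015 -1.    ] F [ 0.4205 -0.0636 -2.7754] g 0.7157336751139258
tool delta [0.0017 0.0035 0.1994] twist 0.03356708974990852 norm 0.19939797047780553
```

View pics/w6.png

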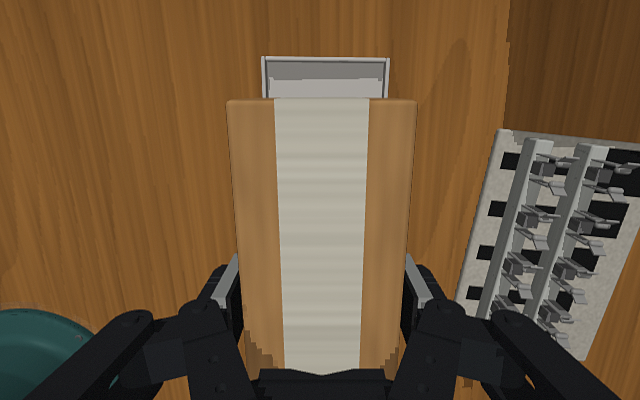

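carry_out --commands '[{"x":0.002,"y":0.001,"z":0.04,"twist":0},{"x":0,"y":0,"z":0.04,"twist":0},{"x":0,"y":0,"z":0.04,"twist":0},{"x":0,"y":0,"z":0.03,"twist":0},{"x":0,"y":0,"z":0.015,"twist":0},{"x":0,"y":0,"z":0.01,"twist":0},{"x":0,"y":0,"z":0,"twist":0}]'

```text
time: 8.45
eef_pos: [0.3736, 0.2784, 0.0437]
tcp_rot: [0.714, 0.701, -0.001, -0.0]
ft_force: [-0.4, 0.1, -2.2]
grip_width: 0.716
```

```bash
python3 - <<'E'
from h import *
c=ld('w6');print(on(c,262,57,.018),on(c,389,58,.018))
plan(.3752,.2775,.0185,89)
c=snap('wrist','w7');pickle.dump(c,open('w7.pkl','wb'))
c=snap('side','s7');pickle.dump(c,open('s7.pkl','wb'))
i=cv2.imread('pics/s7.png')
w=cv2.imread('pics/w7.png')
cv2.imwrite('pics/m7.png',np.hstack([cv2.resize(i[220:400,290:430],None,fx=2,fy=2),cv2.resize(w,(512,320))[:360] if 0 else cv2.copyMakeBorder(cv2.resize(w,(512,320)),0,40,0,0,0)]))
E
```

```text
[0.3181 0.383  0.018 ] [0.435  0.3801 0.018 ]
t 8.45 pos [0.3736 0.2784 0.0437] yaw 88.95295665124321 tilt [-0.0012 -0.0007 -1.    ] F [-0.3513  0.0922 -2.2101] g 0.7156927976408671
tool delta [-0.0009  0.0017  0.0252] twist -0.047043348756787395 norm 0.025239585341657857
```

View pics/m7.png

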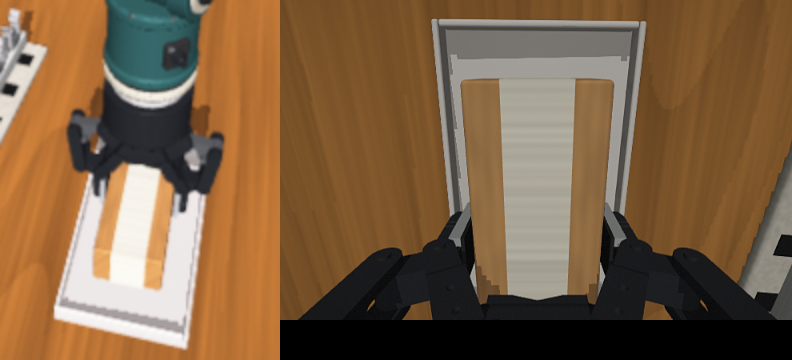

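carry_out --commands '[{"x":0,"y":0.0017,"z":0.01,"twist":0},{"x":0,"y":0,"z":0.006,"twist":0},{"x":0,"y":0,"z":0.004,"twist":0},{"x":0,"y":0,"z":0.003,"twist":0},{"x":0,"y":0,"z":0,"twist":0}]'

```text
time: 9.05
eef_pos: [0.3752, 0.2784, 0.0209]
tcp_rot: [0.713, 0.701, -0.0, -0.0]
ft_force: [-0.2, 0.3, -2.4]
grip_width: 0.712
```

carry_out --commands '[{"x":0,"y":0,"z":0.0015,"twist":0},{"x":0,"y":0,"z":0.0015,"twist":0},{"x":0,"y":0,"z":0,"twist":0}]'

```text
time: 9.35
eef_pos: [0.3756, 0.2786, 0.0193]
tcp_rot: [0.713, 0.701, 0.0, 0.001]
ft_force: [-2.9, -3.3, 9.5]
grip_width: 0.717
```

Contact (+12 N). Release partly, rise, then open fully.

carry_out --commands '[{"x":0,"y":0,"z":-0.0005,"twist":0},{"x":0,"y":0,"z":0,"twist":0},{"x":0,"y":0,"z":0,"twist":0},{"x":0,"y":0,"z":0,"twist":0}]' --fingers 0.074

```text
time: 9.75
eef_pos: [0.3756, 0.2785, 0.0187]
tcp_rot: [0.713, 0.701, 0.0, -0.0]
ft_force: [0.7, -0.8, 0.6]
grip_width: 0.864
```

carry_out --commands '[{"x":0,"y":0,"z":-0.02,"twist":0},{"x":0,"y":0,"z":-0.04,"twist":0},{"x":0,"y":0,"z":-0.05,"twist":0},{"x":0,"y":0,"z":-0.05,"twist":0},{"x":0,"y":0,"z":-0.05,"twist":0},{"x":0,"y":0,"z":-0.05,"twist":0},{"x":0,"y":0,"z":-0.05,"twist":0},{"x":0,"y":0,"z":0,"twist":0}]'

```text
time: 10.55
eef_pos: [0.3777, 0.2811, 0.3351]
tcp_rot: [0.713, 0.701, 0.006, 0.002]
ft_force: [0.3, 0.6, -0.3]
grip_width: 0.863
```

```bash
python3 - <<'E'
from h import *
plan(.60,.16,.33,0)
c=snap('wrist','w8');pickle.dump(c,open('w8.pkl','wb'))
c=snap('side','s8');pickle.dump(c,open('s8.pkl','wb'))
E
```

```text
t 10.55 pos [0.3777 0.2811 0.3351] yaw 88.97425141991248 tilt [ 0.011   0.0049 -0.9999] F [ 0.3295  0.5692 -0.2912] g 0.8626997869633753
tool delta [-0.1171  0.2244  0.0051] twist 88.97425141991248 norm 0.25315331314487743
```

View pics/w8.png

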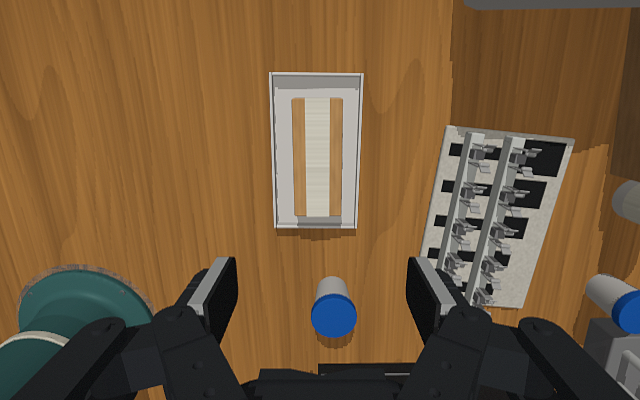

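View pics/s8.png

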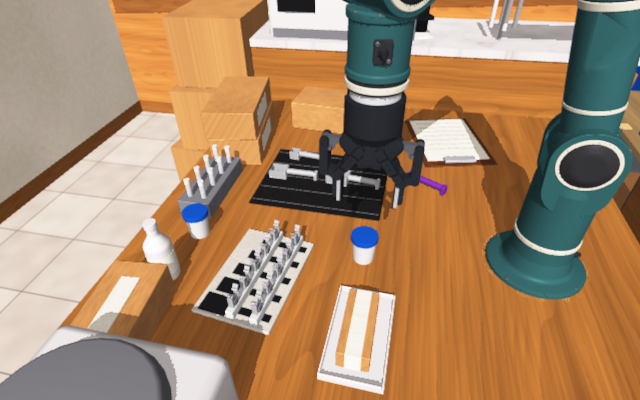

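carry_out --commands '[{"x":-0.016,"y":0.039,"z":0,"twist":0},{"x":-0.016,"y":0.039,"z":0,"twist":0},{"x":-0.016,"y":0.039,"z":0,"twist":0},{"x":-0.016,"y":0.039,"z":0,"twist":0},{"x":-0.016,"y":0.039,"z":0,"twist":0},{"x":-0.016,"y":0.039,"z":0,"twist":0},{"x":-0.016,"y":0.039,"z":0,"twist":0},{"x":0,"y":0,"z":0,"twist":8.5},{"x":0,"y":0,"z":0,"twist":8.5},{"x":0,"y":0,"z":0,"twist":8.5}]' --fingers 0.045

```text
time: 11.65
eef_pos: [0.6457, 0.1614, 0.3251]
tcp_rot: [0.852, 0.524, -0.003, -0.001]
ft_force: [-1.3, 0.5, 0.2]
grip_width: 0.529
```

carry_out --commands '[{"x":0,"y":0,"z":0,"twist":8.5},{"x":0,"y":0,"z":0,"twist":8.5},{"x":0,"y":0,"z":0,"twist":8.5},{"x":0,"y":0,"z":0,"twist":8.5},{"x":0,"y":0,"z":0,"twist":8.5},{"x":0,"y":0,"z":0,"twist":8.5},{"x":0,"y":0,"z":0,"twist":8.5},{"x":0,"y":0,"z":0,"twist":8.5},{"x":0,"y":0,"z":0,"twist":2.5},{"x":0,"y":0,"z":0,"twist":0}]'

```text
time: 12.65
eef_pos: [0.6455, 0.1617, 0.3259]
tcp_rot: [0.998, -0.061, -0.002, 0.001]
ft_force: [0.1, -0.4, -0.3]
grip_width: 0.528
```

```bash
python3 - <<'E'
from h import *
st()
c=snap('wrist','w9');pickle.dump(c,open('w9.pkl','wb'))
E
```

```text
t 12.65 pos [0.6455 0.1617 0.3259] yaw -6.975087867395739 F [ 0.0734 -0.3502 -0.3232] T [0.0269 0.0022 0.0124] g 0.5275673332044388 j7 -2.122326051281494 j [-0.0265  0.4622 -0.3906  1.4269  0.1774  1.2919 -2.1223]
```

View pics/w9.png

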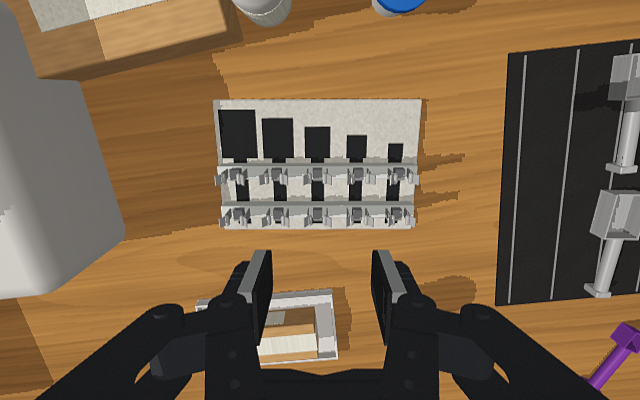

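```bash
python3 - <<'E'
from h import *
i=cv2.imread('pics/w9.png')
cv2.imwrite('pics/w9z.png',cv2.resize(i[90:240,205:430],None,fx=3.5,fy=3.5,interpolation=cv2.INTER_CUBIC))
c=ld('w9')
g=cv2.cvtColor(i,cv2.COLOR_BGR2GRAY)
m=(g<60).astype(np.uint8); m[:100]=0;m[235:]=0;m[:,:213]=0;m[:,425:]=0
n,l,s,ce=cv2.connectedComponentsWithStats(m,connectivity=4)
for k in range(1,n):
    if s[k,4]>25: print(k,s[k],ce[k], on(c,*(ce[k]),.0105))
E
```

```text
1 [ 218  110   40   53 1793] [237.8182 134.2867] [0.6809 0.2668 0.0105]
2 [ 262  119   32   44 1250] [277.6168 139.0352] [0.6684 0.2159 0.0105]
3 [305 127  25  36 840] [317.     143.3929] [0.6563 0.1651 0.0105]
4 [347 136  20  27 481] [356.1954 147.8129] [0.6442 0.1141 0.0105]
5 [388 144  15  19 255] [394.7647 152.4   ] [0.6318 0.0636 0.0105]
11 [236 180  14  21 214] [242.3832 191.6869] [0.6029 0.2758 0.0105]
12 [312 180  12  21 235] [317.3447 190.6681] [0.5917 0.1728 0.0105]
13 [386 180  14  21 222] [392.3829 191.536 ] [0.5778 0.07   0.0105]
14 [274 181  13  20 220] [279.3591 191.6864] [0.5967 0.2251 0.0105]
15 [349 181  13  20 233] [355.0901 190.9742] [0.5849 0.1211 0.0105]
```

View pics/w9z.png

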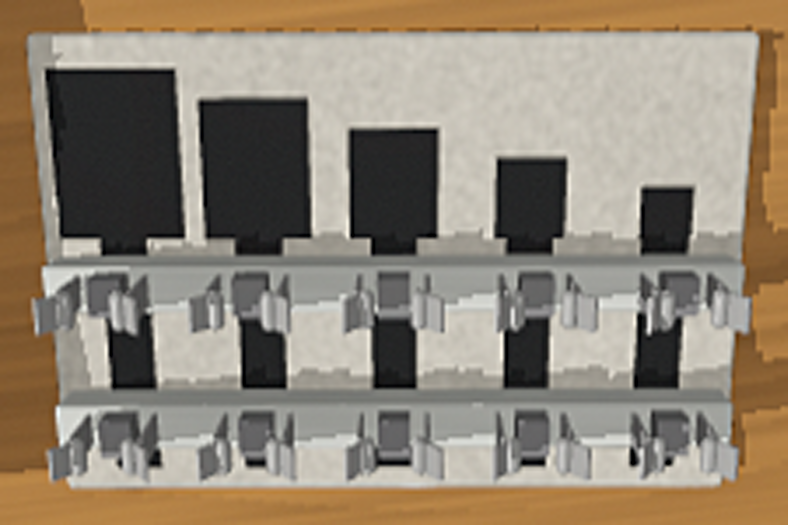

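```bash
python3 - <<'E'
from h import *
c=ld('w9')
Z=lambda x,y:(205+x/3.5-.36,90+y/3.5-.36)
L=[20,31,42,53,64];W=[20,27,34,41,48]
far={5:((47,70),(176,69)),4:((199,99),(308,98)),3:((349,129),(437,128)),2:((497,158),(566,157)),1:((641,188),(694,187))}
near={5:((61,238),(184,238)),4:((202,238),(311,238)),3:((350,237),(437,237))}
mod=[];mea=[]
for k,(a,b) in far.items():
    y0=(k-3)*.052
    for p,sg in((a,1),(b,-1)): mod.append((.042+L[k-1]/1e3,y0+sg*W[k-1]/2e3));mea.append(on(c,*Z(*p),.0102)[:2])
for k,(a,b) in near.items():
    y0=(k-3)*.052
    for p,sg in((a,1),(b,-1)): mod.append((.042,y0+sg*W[k-1]/2e3));mea.append(on(c,*Z(*p),.0102)[:2])
mod=np.array(mod);mea=np.array(mea)
M=mod-mod.mean(0);N=mea-mea.mean(0)
U,S,V=np.linalg.svd(M.T@N);R=(V.T@U.T);sc=np.sum(S)/np.sum(M**2)
t=mea.mean(0)-R@mod.mean(0)
print('yaw',np.degrees(np.arctan2(R[1,0],R[0,0])),'scale',sc,'origin',t)
print((mea-(mod@R.T+t))*1000)
for k in range(1,6): print(k,R@[0,(k-3)*.052]+t)
# heights of saddles/bars: triangulate cheeks w9 vs w3/others
cs=[ld(n) for n in('w3','s8')]
E
```

```text
yaw -7.01324001124863 scale 0.9950811869381812 origin [0.5952 0.1726]
[[-1.2565 -0.6737]
 [-0.8251 -0.1486]
 [-0.629  -0.565 ]
 [-0.187   0.0245]
 [-0.5227 -0.4489]
 [-0.012   0.6718]
 [-0.2217 -0.4389]
 [ 0.2814  0.5891]
 [-0.3707  0.303 ]
 [-0.0011  0.2094]
 [ 0.4104 -0.6099]
 [ 0.5172  0.2641]
 [ 0.5908  0.8629]
 [ 0.4963  0.0997]
 [ 0.8248 -0.3971]
 [ 0.9049  0.2575]]
1 [0.5825 0.0693]
2 [0.5889 0.1209]
3 [0.5952 0.1726]
4 [0.6016 0.2242]
5 [0.6079 0.2758]
```

carry_out --commands '[{"x":0.003,"y":0.044,"z":0.002,"twist":0},{"x":0.003,"y":0.044,"z":0.002,"twist":0},{"x":0.003,"y":0.044,"z":0.002,"twist":0},{"x":0.003,"y":0.044,"z":0.002,"twist":0},{"x":0.003,"y":0.044,"z":0.002,"twist":0},{"x":0.003,"y":0.044,"z":0.002,"twist":0},{"x":0.003,"y":0.044,"z":0.002,"twist":0},{"x":0.003,"y":0.044,"z":0.002,"twist":0},{"x":0.003,"y":0.044,"z":0.002,"twist":0},{"x":0.003,"y":0.044,"z":0.002,"twist":0}]'

```text
time: 13.7
eef_pos: [0.6217, -0.2803, 0.3074]
tcp_rot: [0.998, -0.06, -0.001, -0.0]
ft_force: [1.1, -0.1, 0.4]
grip_width: 0.53
```

carry_out --commands '[{"x":0,"y":0,"z":0,"twist":0},{"x":0,"y":0,"z":0,"twist":0}]'

```text
time: 13.9
eef_pos: [0.6215, -0.2799, 0.307]
tcp_rot: [0.998, -0.062, -0.001, -0.001]
ft_force: [0.2, 0.0, -0.2]
grip_width: 0.526
```

```bash
python3 - <<'E'
from h import *
st()
c=snap('wrist','w10');pickle.dump(c,open('w10.pkl','wb'))
c=snap('top','t10');pickle.dump(c,open('t10.pkl','wb'))
E
```

```text
t 13.9 pos [ 0.6215 -0.2799  0.307 ] yaw -7.119293836520757 F [ 0.2264  0.0233 -0.1826] T [ 0.0957 -0.0502 -0.0037] g 0.5257413789006521 j7 -1.4146602499681336 j [ 0.5506  0.4854 -0.2601  1.4155  0.126   1.2598 -1.4147]
```

View pics/w10.png

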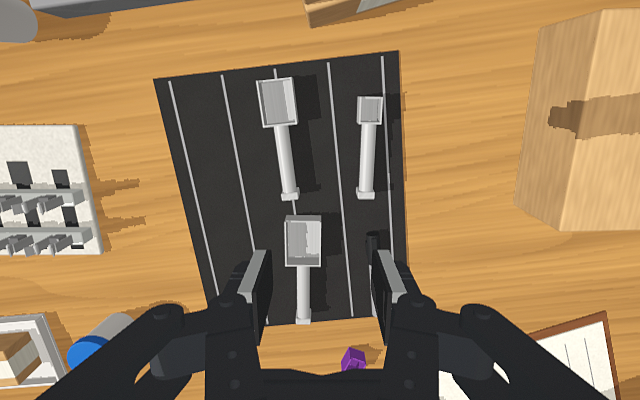

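```bash
python3 - <<'E'
from h import *
i=cv2.imread('pics/w10.png')
a=cv2.resize(i[65:335,250:395],None,fx=4,fy=4,interpolation=cv2.INTER_CUBIC)
cv2.imwrite('pics/w10a.png',a[:580]);cv2.imwrite('pics/w10b.png',a[540:])
E
```

```text
(no output)
```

View pics/w10a.png

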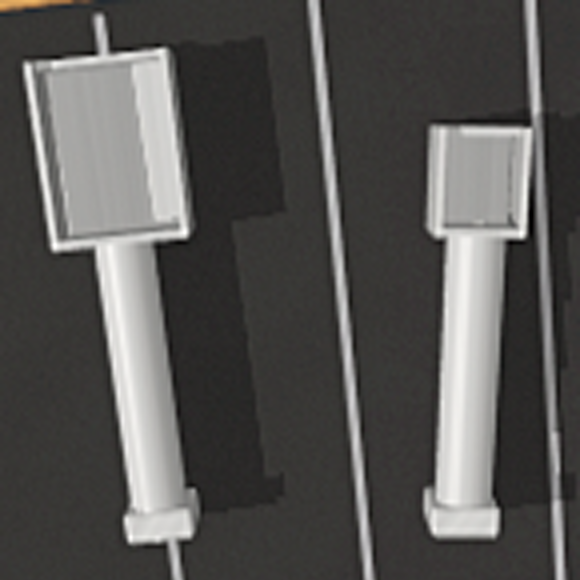

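View pics/w10b.png

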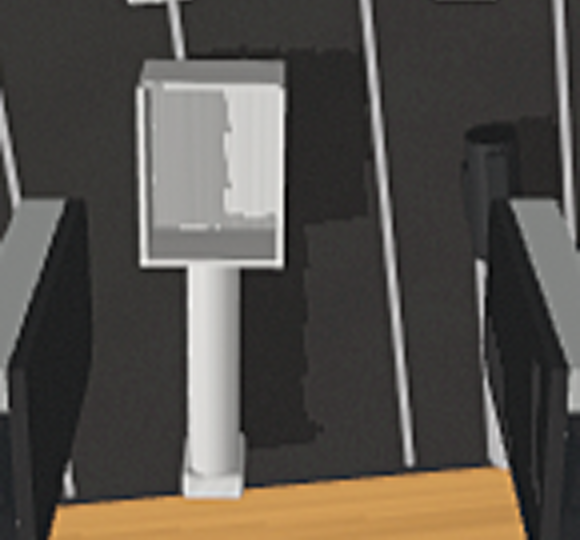

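```bash
python3 - <<'E'
from h import *
c=ld('w10');t=ld('t10');t0=ld('top0')
Z=lambda x,y:(250+x/4-.37,65+y/4-.37)
D={'A':[(25,63),(165,49),(185,235),(55,249)],'B':[(443,128),(532,128),(527,236),(441,236)],'C':[(140,625),(285,623),(283,806),(143,808)]}
F={'A':[(125,522),(198,512)],'B':[(427,510),(500,508)],'C':[(184,1018),(243,1016)]}
for n in D:
    Q=np.array([on(c,*Z(*p),.031) for p in D[n]]);m=Q.mean(0)
    s=np.linalg.norm(Q-np.roll(Q,-1,0),axis=1)
    f=np.mean([on(c,*Z(*p),.031) for p in F[n]],0)
    print(n,'bowl',m[:2],'W',s[[0,2]],'L',s[[1,3]],'foot',f[:2],'d',np.linalg.norm(m-f),'yaw',np.degrees(np.arctan2(*(m-f)[[1,0]])))
Z1=lambda x,y:(335+x/3.4-.35,110+y/3.4-.35)
for n,a,b in [('A TL',(25,63),(238,57)),('B TR',(532,128),(440,117)),('C TR',(285,623),(308,305)),('C BR',(283,806),(290,398))]:
    print(n,*tri(c,Z(*a),t0,Z1(*b)))
E
```

```text
A bowl [ 0.6918 -0.2361] W [0.0404 0.0391] L [0.0523 0.0528] foot [ 0.5796 -0.2348] d 0.1122460957489817 yaw -0.6665180883602178
B bowl [ 0.6691 -0.345 ] W [0.0259 0.0256] L [0.0308 0.0308] foot [ 0.5703 -0.3299] d 0.099894682356687 yaw -8.692904236384557
C bowl [ 0.5089 -0.2412] W [0.047  0.0474] L [0.0662 0.0663] foot [ 0.3932 -0.2251] d 0.1168189169861095 yaw -7.942392674813161
A TL [ 0.7198 -0.2147  0.0246] 0.002090861430335311
B TR [ 0.683  -0.3588  0.0334] 0.0008542852152128654
C TR [ 0.539  -0.2689  0.0304] 0.00040930107910413306
C BR [ 0.4729 -0.2593  0.029 ] 0.0016337175320060944
```

carry_out --commands '[{"x":-0.027,"y":-0.0037,"z":0.02,"twist":0},{"x":-0.027,"y":-0.0037,"z":0.03,"twist":0},{"x":-0.027,"y":-0.0037,"z":0.03,"twist":0},{"x":-0.027,"y":-0.0037,"z":0.03,"twist":0},{"x":-0.027,"y":-0.0037,"z":0.04,"twist":0},{"x":-0.027,"y":-0.0037,"z":0.04,"twist":0},{"x":-0.028,"y":-0.0037,"z":0.04,"twist":0},{"x":0,"y":0,"z":0.007,"twist":0.9},{"x":0,"y":0,"z":0,"twist":0}]' --force 100

```text
time: 14.9
eef_pos: [0.4368, -0.2279, 0.0709]
tcp_rot: [0.998, -0.068, -0.001, -0.001]
ft_force: [-0.1, 0.3, 0.6]
grip_width: 0.53
```

```bash
python3 - <<'E'
from h import *
plan(.4356,-.2309,.008,-8)
c=snap('wrist','w11');pickle.dump(c,open('w11.pkl','wb'))
E
```

```text
t 14.9 pos [ 0.4368 -0.2279  0.0709] yaw -7.758251803089314 tilt [-0.0019  0.0015 -1.    ] F [-0.0512  0.2921  0.6378] g 0.5303858037825264
tool delta [-0.0007  0.0031  0.0629] twist 0.24174819691068627 norm 0.06300633422810334
```

View pics/w11.png

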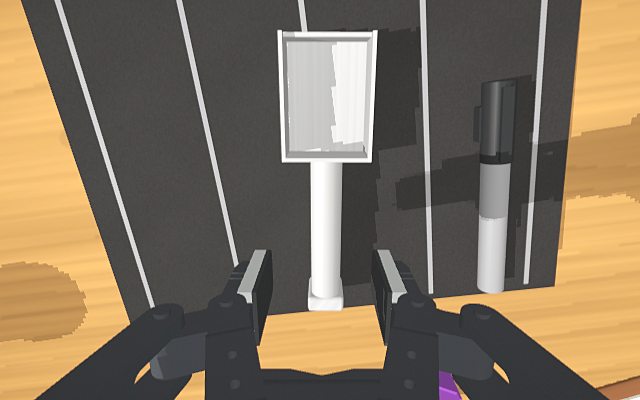

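```bash
cat >> h.py <<'E'
def scoop(c,rim,foot,dist):
    Q=np.array([on(c,*p,.031) for p in rim]);m=Q.mean(0);s=np.linalg.norm(Q-np.roll(Q,-1,0),axis=1)
    f=np.mean([on(c,*p,.031) for p in foot],0)
    a=[np.degrees(np.arctan2(*(Q[i]-Q[j])[[1,0]])) for i,j in((0,3),(1,2))]
    yw=np.arctan2(*(m-f)[[1,0]]); o=m[:2]-dist*np.array([np.cos(yw),np.sin(yw)])
    print('bowl',m[:2],'sides',s,'foot',f[:2],'d',np.linalg.norm(m-f),'yaw',np.degrees(yw),'edge yaw',a,'origin',o); return o,np.degrees(yw)
E
python3 - <<'E'
from h import *
c=ld('w11')
o,y=scoop(c,[(278,31),(377,30),(372,163),(282,162)],[(308,292),(343,291)],.074)
for p in [(311,170),(342,170),(310,280),(342,280)]: print(on(c,*p,.022))
w=ld('w10')
print(tri(c,(377,30),w,(250+285/4-.37,65+623/4-.37)),tri(c,(282,162),w,(250+143/4-.37,65+808/4-.37)))
plan(*o,.008,y)
E
```

```text
bowl [ 0.5078 -0.2412] sides [0.0475 0.0646 0.0482 0.0637] foot [ 0.3978 -0.2257] d 0.111083386971954 yaw -8.035919330716785 edge yaw [np.float64(-8.024079387878539), np.float64(-7.385959229509931)] origin [ 0.4346 -0.2309]
[ 0.4712 -0.2273  0.022 ]
[ 0.4688 -0.2447  0.022 ]
[ 0.4017 -0.2165  0.022 ]
[ 0.399  -0.2364  0.022 ]
(array([ 0.5374, -0.2694,  0.0268]), np.float64(0.0009186781200474992)) (array([ 0.48  , -0.2135,  0.0336]), np.float64(4.167155005218544e-05))
t 14.95 pos [ 0.4385 -0.2288  0.0722] yaw -7.756183644834868 tilt [ 0.0013  0.0001 -1.    ] F [-0.054  -0.5457  1.0156] g 0.5295348790994618
tool delta [-0.0037  0.0026  0.0642] twist 0.2797356858819171 norm 0.06437698078577823
```

carry_out --commands '[{"x":-0.003,"y":0.0028,"z":0.02,"twist":0.3},{"x":0,"y":0,"z":0.02,"twist":0},{"x":0,"y":0,"z":0.015,"twist":0},{"x":0,"y":0,"z":0.007,"twist":0},{"x":0,"y":0,"z":0,"twist":0}]'

```text
time: 15.45
eef_pos: [0.4351, -0.232, 0.0101]
tcp_rot: [0.997, -0.071, 0.001, 0.0]
ft_force: [-1.1, -0.1, 0.3]
grip_width: 0.528
```

```bash
python3 - <<'E'
from h import *
plan(.4346,-.2309,.0075,-8)
c=snap('wrist','w12');pickle.dump(c,open('w12.pkl','wb'))
plan(.4346,-.2309,.0075,-8)
E
```

```text
t 15.45 pos [ 0.4351 -0.232   0.0101] yaw -8.143860691178821 tilt [ 0.0012 -0.0003 -1.    ] F [-1.0593 -0.0651  0.3323] g 0.5284127148602283
tool delta [-0.0006 -0.001   0.0026] twist -0.14386069117882094 norm 0.0029054732689217724
t 15.5 pos [ 0.4352 -0.2322  0.0106] yaw -8.159650203911635 tilt [ 0.0017 -0.0006 -1.    ] F [1.1149 0.301  0.6199] g 0.5264103088564759
tool delta [-0.0007 -0.0012  0.0031] twist -0.1596502039116352 norm 0.003384158875083066
```

View pics/w12.png

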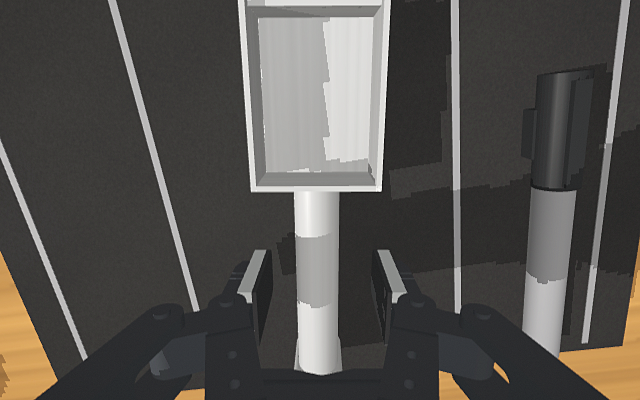

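carry_out --commands '[{"x":0,"y":-0.0008,"z":0.0025,"twist":0},{"x":0,"y":0,"z":0,"twist":0}]'

```text
time: 15.7
eef_pos: [0.4345, -0.2314, 0.0079]
tcp_rot: [0.997, -0.071, 0.001, 0.0]
ft_force: [-0.6, 0.3, 0.1]
grip_width: 0.523
```

carry_out --commands '[{"x":0,"y":0,"z":0,"twist":0},{"x":0,"y":0,"z":0,"twist":0},{"x":0,"y":0,"z":0,"twist":0},{"x":0,"y":0,"z":0,"twist":0},{"x":0,"y":0,"z":0,"twist":0},{"x":0,"y":0,"z":0,"twist":0}]' --fingers 0.005 --force 100

```text
time: 16.3
eef_pos: [0.4341, -0.2315, 0.008]
tcp_rot: [0.997, -0.071, 0.0, 0.0]
ft_force: [-1.5, 0.7, 6.6]
grip_width: 0.176
```

```bash
python3 - <<'E'
from h import *
plan(.6079,.2758,.15,-7)
E
```

```text
t 16.3 pos [ 0.4341 -0.2315  0.008 ] yaw -8.180351869709169 tilt [ 0.0004 -0.0005 -1.    ] F [-1.4505  0.6722  6.5611] g 0.17600475924763961
tool delta [ 0.0999 -0.5268 -0.142 ] twist -1.1803518697091686 norm 0.5546978166164582
```

carry_out --commands '[{"x":0,"y":0,"z":-0.02,"twist":0},{"x":0,"y":0,"z":-0.04,"twist":0},{"x":0,"y":0,"z":-0.04,"twist":0},{"x":0,"y":0,"z":-0.04,"twist":0},{"x":0.005,"y":-0.025,"z":0,"twist":0},{"x":0.008,"y":-0.041,"z":0,"twist":0},{"x":0.008,"y":-0.041,"z":0,"twist":0},{"x":0.008,"y":-0.041,"z":0,"twist":0},{"x":0.008,"y":-0.041,"z":0,"twist":0},{"x":0.008,"y":-0.041,"z":0,"twist":0}]'

```text
time: 17.3
eef_pos: [0.5111, -0.0088, 0.1472]
tcp_rot: [0.997, -0.072, -0.0, 0.0]
ft_force: [1.9, -0.6, -2.3]
grip_width: 0.172
```

carry_out --commands '[{"x":0.008,"y":-0.041,"z":0,"twist":0},{"x":0.008,"y":-0.041,"z":0,"twist":0},{"x":0.008,"y":-0.041,"z":0,"twist":0},{"x":0.008,"y":-0.041,"z":0,"twist":0},{"x":0.008,"y":-0.041,"z":0,"twist":0},{"x":0.008,"y":-0.041,"z":0,"twist":0},{"x":0.008,"y":-0.041,"z":0,"twist":0},{"x":0.007,"y":-0.01,"z":0,"twist":-1.2},{"x":0,"y":0,"z":0,"twist":0},{"x":0,"y":0,"z":0,"twist":0}]'

```text
time: 18.3
eef_pos: [0.6154, 0.2736, 0.1464]
tcp_rot: [0.998, -0.062, -0.001, 0.001]
ft_force: [-0.6, -0.8, -2.6]
grip_width: 0.172
```

```bash
python3 - <<'E'
from h import *
plan(.6079,.2758,.15,-7)
c=snap('wrist','w13');pickle.dump(c,open('w13.pkl','wb'))
plan(.6079,.2758,.15,-7)
E
```

```text
t 18.3 pos [0.6154 0.2736 0.1464] yaw -7.065349493184425 tilt [-0.0017 -0.0017 -1.    ] F [-0.5643 -0.7532 -2.614 ] g 0.17240489061814226
tool delta [-0.0078 -0.0013 -0.0036] twist -0.06534949318442518 norm 0.008654869430563424
t 18.35 pos [0.6156 0.2729 0.1466] yaw -7.123667123881225 tilt [-0.0014 -0.0019 -1.    ] F [-0.2248 -0.6574 -2.3222] g 0.17398598556761363
tool delta [-0.008  -0.0019 -0.0034] twist -0.12366712388122458 norm 0.008926663527859677
```

View pics/w13.png

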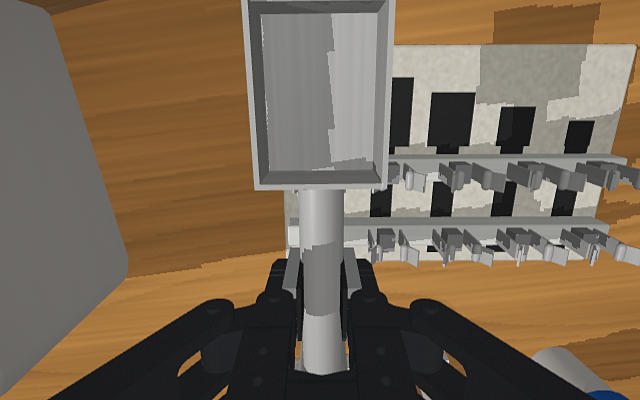

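```bash
cat >> h.py <<'E'
YR=np.radians(-7.01);RR=np.array([[np.cos(YR),-np.sin(YR)],[np.sin(YR),np.cos(YR)]]);OR=np.array([.5952,.1726])
def rail(x,y): return RR@np.array([x,y])+OR
def torail(p): return RR.T@(np.array(p)[:2]-OR)
E
python3 - <<'E'
from h import *
c=ld('w13')
L=[20,31,42,53,64];W=[20,27,34,41,48]
i=cv2.imread('pics/w13.png')
for k,a,b in [(4,(430,93),(475,93)),(3,(500,107),(536,106)),(2,(566,121),(594,120))]:
    for p,s in((a,1),(b,-1)):
        print(k,torail(on(c,*p,.0102))*1000-np.array([42+L[k-1],(k-3)*52+s*W[k-1]/2]))
z=c['s']['eef_pos'][2]+.0235
Q=[on(c,*p,z) for p in [(256,189),(386,189),(247,0),(394,0)]]
print([torail(q)*1000 for q in Q],torail(c['s']['eef_pos'])*1000)
cv2.imwrite('pics/w13z.png',cv2.resize(i[40:270,380:640],None,fx=3,fy=2.5,interpolation=cv2.INTER_CUBIC))
E
```

```text
4 [-11.941 -54.557]
4 [-11.9897 -48.3041]
3 [-11.4626 -54.7187]
3 [-10.7489 -48.7155]
2 [-11.2347 -53.0661]
2 [-10.4951 -48.0375]
[array([ 50.9544, 125.3152]), array([50.8747, 78.8929]), array([110.7831, 124.5751]), array([110.7318,  79.725 ])] [  7.7606 102.713 ]
```

View pics/w13z.png

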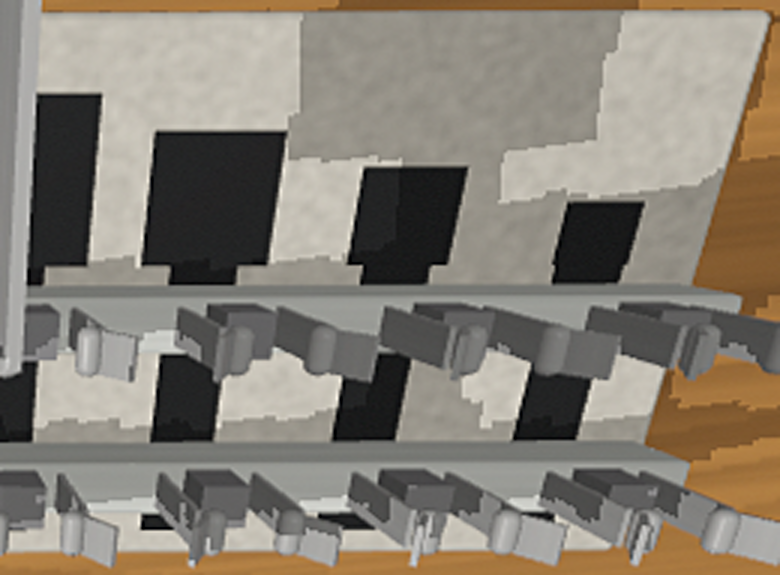

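carry_out --commands '[{"x":-0.0083,"y":-0.0016,"z":0,"twist":0},{"x":0,"y":0,"z":0.03,"twist":0},{"x":0,"y":0,"z":0.025,"twist":0},{"x":0,"y":0,"z":0.015,"twist":0},{"x":0,"y":0,"z":0,"twist":0},{"x":0,"y":0,"z":0,"twist":0}]'

```text
time: 18.95
eef_pos: [0.6082, 0.2774, 0.0779]
tcp_rot: [0.998, -0.061, 0.0, -0.0]
ft_force: [0.4, -1.0, -1.8]
grip_width: 0.172
```

```bash
python3 - <<'E'
from h import *
plan(*rail(0,.104),.0405,-7)
c=snap('wrist','w14');pickle.dump(c,open('w14.pkl','wb'))
print(torail(r.read_state()['eef_pos']))
c=snap('side','s14')
i=cv2.imread('pics/s14.png');cv2.imwrite('pics/s14z.png',cv2.resize(i[180:360,180:330],None,fx=3.3,fy=3.3,interpolation=cv2.INTER_CUBIC))
E
```

```text
t 18.95 pos [0.6082 0.2774 0.0779] yaw -7.04117135119508 tilt [ 0.0005  0.0004 -1.    ] F [ 0.3742 -0.9975 -1.7824] g 0.17171459008219903
tool delta [-0.0001  0.0016  0.0374] twist -0.04117135119508042 norm 0.03746626062589541
[0.0006 0.1059]
```

View pics/w14.png

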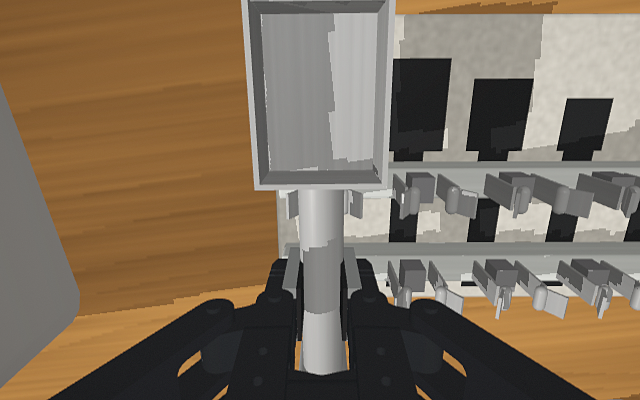

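View pics/s14z.png

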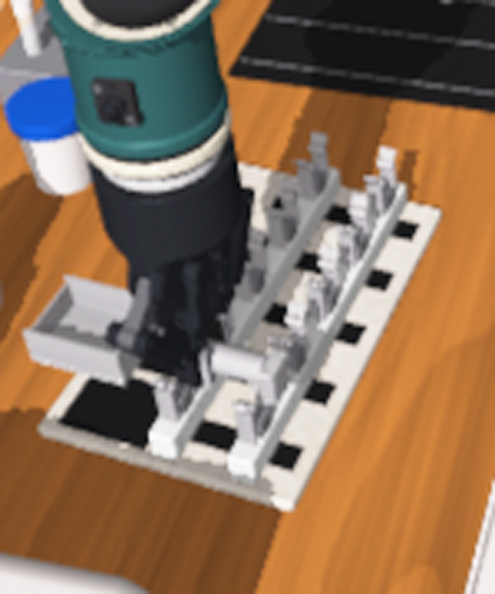

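carry_out --commands '[{"x":0,"y":0.0018,"z":0.005,"twist":0},{"x":0,"y":0,"z":0.008,"twist":0},{"x":0,"y":0,"z":0.005,"twist":0},{"x":0,"y":0,"z":0,"twist":0}]'

```text
time: 19.45
eef_pos: [0.6072, 0.2754, 0.0581]
tcp_rot: [0.998, -0.061, -0.001, 0.0]
ft_force: [-0.2, 0.5, -1.3]
grip_width: 0.173
```

```bash
python3 - <<'E'
from h import *
plan(*rail(0,.104),.0405,-7)
c=snap('wrist','w15');pickle.dump(c,open('w15.pkl','wb'))
print(torail(r.read_state()['eef_pos']))
i=cv2.imread('pics/w15.png');cv2.imwrite('pics/w15z.png',cv2.resize(i[170:330,240:420],None,fx=3.3,fy=3.3,interpolation=cv2.INTER_CUBIC))
E
```

```text
t 19.45 pos [0.6072 0.2754 0.0581] yaw -7.015269428464663 tilt [-0.0014 -0.0005 -1.    ] F [-0.2442  0.4727 -1.2528] g 0.1733566842290028
tool delta [ 0.0006 -0.0005  0.0176] twist -0.015269428464662838 norm 0.0176569759102345
[-0.0005  0.1036]
```

View pics/w15z.png

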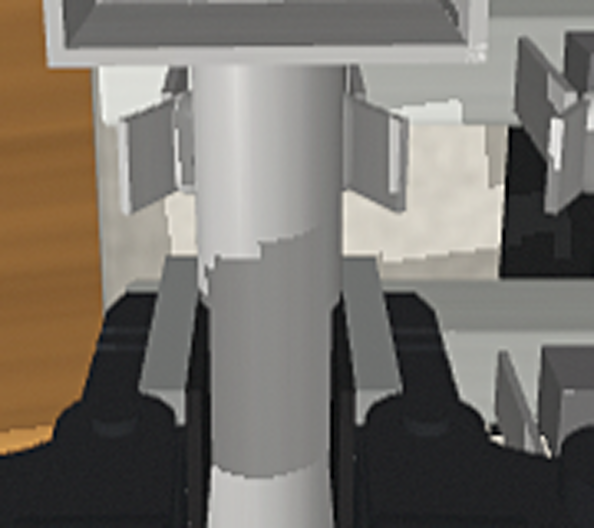

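carry_out --commands '[{"x":0.0005,"y":-0.0008,"z":0,"twist":0},{"x":0,"y":0,"z":0.003,"twist":0},{"x":0,"y":0,"z":0.003,"twist":0},{"x":0,"y":0,"z":0.003,"twist":0},{"x":0,"y":0,"z":0,"twist":0}]'

```text
time: 20.0
eef_pos: [0.6093, 0.2762, 0.0509]
tcp_rot: [0.998, -0.062, 0.001, -0.0]
ft_force: [1.7, -1.7, 2.3]
grip_width: 0.178
```

carry_out --commands '[{"x":0,"y":0,"z":0.003,"twist":0},{"x":0,"y":0,"z":0.003,"twist":0},{"x":0,"y":0,"z":0,"twist":0}]'

```text
time: 20.3
eef_pos: [0.6082, 0.2759, 0.0431]
tcp_rot: [0.998, -0.061, -0.0, 0.0]
ft_force: [2.3, -0.4, -5.0]
grip_width: 0.174
```

carry_out --commands '[{"x":0,"y":0,"z":0.002,"twist":0},{"x":0,"y":0,"z":0.002,"twist":0},{"x":0,"y":0,"z":0,"twist":0}]'

```text
time: 20.6
eef_pos: [0.6079, 0.2763, 0.041]
tcp_rot: [0.998, -0.061, -0.0, 0.0]
ft_force: [-2.2, -1.8, 6.5]
grip_width: 0.172
```

carry_out --commands '[{"x":0,"y":0,"z":0.0015,"twist":0},{"x":0,"y":0,"z":0.001,"twist":0},{"x":0,"y":0,"z":0,"twist":0}]'

```text
time: 20.9
eef_pos: [0.608, 0.2764, 0.0408]
tcp_rot: [0.998, -0.061, -0.0, 0.001]
ft_force: [-7.4, -5.1, 20.0]
grip_width: 0.176
```

```bash
python3 - <<'E'
from h import *
plan(*rail(0,.104),.0405,-7)
c=snap('side','s16')
i=cv2.imread('pics/s16.png');cv2.imwrite('pics/s16z.png',cv2.resize(i[180:360,180:330],None,fx=3.3,fy=3.3,interpolation=cv2.INTER_CUBIC))
E
```

```text
t 20.9 pos [0.608  0.2764 0.0408] yaw -6.995486277699609 tilt [-0.0004 -0.0014 -1.    ] F [-7.3927 -5.1063 19.9955] g 0.17642044858325276
tool delta [-0.      0.0005  0.0003] twist 0.004513722300391265 norm 0.0006236528506458114
```

View pics/s16z.png

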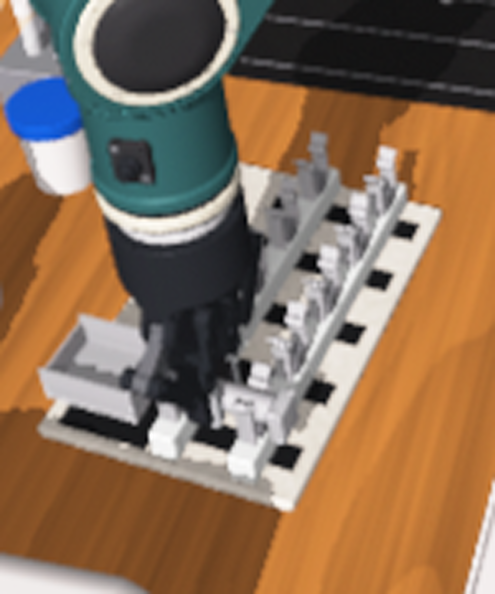

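carry_out --commands '[{"x":0,"y":0,"z":-0.0015,"twist":0},{"x":0,"y":0,"z":0,"twist":0},{"x":0,"y":0,"z":0,"twist":0},{"x":0,"y":0,"z":0,"twist":0}]' --fingers 0.036

```text
time: 21.35
eef_pos: [0.608, 0.2763, 0.0387]
tcp_rot: [0.998, -0.061, -0.0, 0.0]
ft_force: [-0.3, -0.7, -0.1]
grip_width: 0.42
```

carry_out --commands '[{"x":0,"y":0,"z":-0.02,"twist":0},{"x":0,"y":0,"z":-0.04,"twist":0},{"x":0,"y":0,"z":-0.04,"twist":0},{"x":0,"y":0,"z":-0.04,"twist":0},{"x":0,"y":0,"z":0,"twist":0}]'

```text
time: 21.85
eef_pos: [0.6114, 0.2784, 0.1857]
tcp_rot: [0.998, -0.061, 0.005, -0.003]
ft_force: [0.0, 0.8, 0.2]
grip_width: 0.423
```

```bash
python3 - <<'E'
from h import *
plan(.62,-.28,.25,-5)
c=snap('wrist','w17');pickle.dump(c,open('w17.pkl','wb'))
c=snap('side','s17');pickle.dump(c,open('s17.pkl','wb'))
i=cv2.imread('pics/s17.png');cv2.imwrite('pics/s17z.png',cv2.resize(i[180:360,180:330],None,fx=3.3,fy=3.3,interpolation=cv2.INTER_CUBIC))
E
```

```text
t 21.85 pos [0.6114 0.2784 0.1857] yaw -7.015628933022077 tilt [ 0.0097  0.0049 -0.9999] F [0.005  0.7722 0.2448] g 0.42280458103454205
tool delta [ 0.0767  0.5532 -0.0643] twist -2.015628933022077 norm 0.5621968551367438
```

View pics/w17.png

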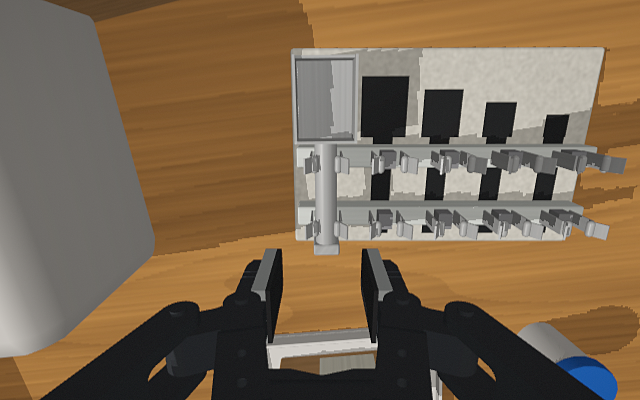

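View pics/s17z.png

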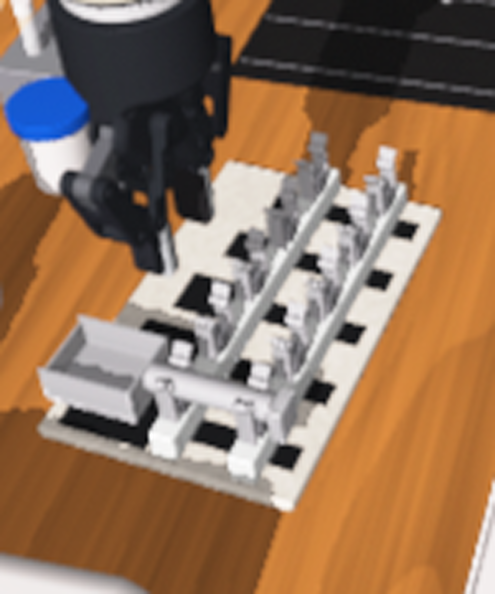

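carry_out --commands '[{"x":0.0062,"y":0.0423,"z":0,"twist":0},{"x":0.0062,"y":0.0423,"z":0,"twist":0},{"x":0.0062,"y":0.0423,"z":0,"twist":0},{"x":0.0062,"y":0.0423,"z":0,"twist":0},{"x":0.0062,"y":0.0423,"z":0,"twist":0},{"x":0.0062,"y":0.0423,"z":0,"twist":0},{"x":0.0062,"y":0.0423,"z":0,"twist":0},{"x":0.0062,"y":0.0423,"z":0,"twist":0},{"x":0.0062,"y":0.0423,"z":0,"twist":0},{"x":0.0062,"y":0.0423,"z":0,"twist":0}]' --fingers 0.045

```text
time: 22.95
eef_pos: [0.6168, -0.1527, 0.1769]
tcp_rot: [0.998, -0.061, -0.002, -0.0]
ft_force: [1.2, 0.6, 0.5]
grip_width: 0.526
```

carry_out --commands '[{"x":0.0062,"y":0.0423,"z":0,"twist":0},{"x":0.0062,"y":0.0423,"z":0,"twist":0},{"x":0,"y":0,"z":0.03,"twist":-5.5},{"x":0,"y":0,"z":0.04,"twist":0},{"x":0,"y":0,"z":0,"twist":0},{"x":0,"y":0,"z":0,"twist":0}]'

```text
time: 23.55
eef_pos: [0.6192, -0.2358, 0.1076]
tcp_rot: [1.0, -0.013, -0.002, -0.001]
ft_force: [1.3, -0.8, 1.4]
grip_width: 0.527
```

```bash
python3 - <<'E'
from h import *
plan(.6233,-.2351,.01,-1)
c=snap('wrist','w18');pickle.dump(c,open('w18.pkl','wb'))
i=cv2.imread('pics/w18.png');cv2.imwrite('pics/w18z.png',cv2.resize(i[0:320,220:420],None,fx=2.4,fy=1.85,interpolation=cv2.INTER_CUBIC))
E
```

```text
t 23.55 pos [ 0.6192 -0.2358  0.1076] yaw -1.4906737104053847 tilt [-0.0037  0.0017 -1.    ] F [ 1.3341 -0.8184  1.4239] g 0.5270968985735838
tool delta [ 0.0041 -0.0008  0.0976] twist -0.49067371040538466 norm 0.09769167310341213
```

View pics/w18.png

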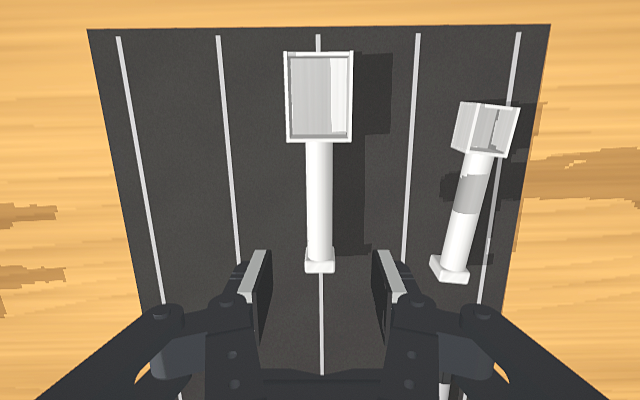

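```bash
python3 - <<'E'
from h import *
c=ld('w18')
o,y=scoop(c,[(283,52),(354,51),(352,142),(286,142)],[(304,262),(336,261)],.0685)
p=[on(c,u,v,.022)[:2] for u,v in((319.5,160),(320,245))];d=p[0]-p[1];print(p,np.degrees(np.arctan2(d[1],d[0])))
plan(*o,.0075,y)
E
```

```text
bowl [ 0.6913 -0.2366] sides [0.0416 0.053  0.0417 0.0525] foot [ 0.5811 -0.2343] d 0.1103047314894762 yaw -1.195183847975354 edge yaw [np.float64(-1.3748476688101885), np.float64(-1.248819924549164)] origin [ 0.6229 -0.2352]
[array([ 0.6517, -0.2359]), array([ 0.5896, -0.2345])] -1.2802881501601424
t 23.6 pos [ 0.6206 -0.2361  0.1095] yaw -1.4806986668973952 tilt [-0.0002  0.0004 -1.    ] F [ 0.6183  0.4091 -0.4548] g 0.5234150646941944
tool delta [ 0.0023 -0.0009  0.102 ] twist -0.2855148189220411 norm 0.10202842456148847
```

carry_out --commands '[{"x":0.0025,"y":-0.0009,"z":0.03,"twist":-0.3},{"x":0,"y":0,"z":0.03,"twist":0},{"x":0,"y":0,"z":0.025,"twist":0},{"x":0,"y":0,"z":0.01,"twist":0},{"x":0,"y":0,"z":0.003,"twist":0},{"x":0,"y":0,"z":0,"twist":0}]'

```text
time: 24.2
eef_pos: [0.6239, -0.2358, 0.0127]
tcp_rot: [1.0, -0.01, 0.001, 0.0]
ft_force: [0.5, 0.8, -0.7]
grip_width: 0.53
```

```bash
python3 - <<'E'
from h import *
c=snap('wrist','w19');plan(.6229,-.2352,.0075,-1.2)
E
```

```text
t 24.25 pos [ 0.6241 -0.2359  0.0131] yaw -1.2063345433533688 tilt [ 0.0027 -0.0009 -1.    ] F [0.2881 0.4966 0.0719] g 0.5273154818965955
tool delta [-0.0012 -0.0007  0.0056] twist -0.0063345433533688045 norm 0.0058003633472799195
```

View pics/w19.png

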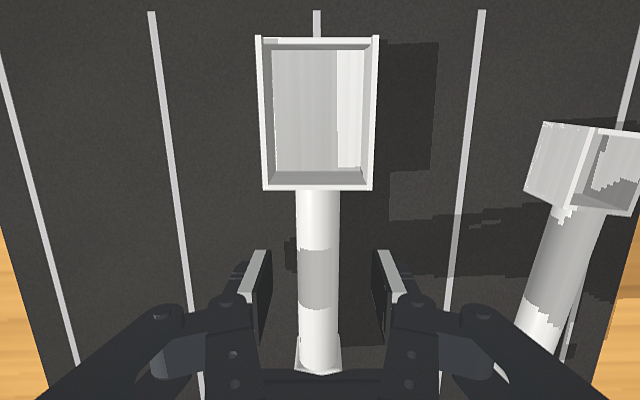

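carry_out --commands '[{"x":-0.001,"y":-0.0007,"z":0.003,"twist":0},{"x":0,"y":0,"z":0.0022,"twist":0},{"x":0,"y":0,"z":0,"twist":0}]'

```text
time: 24.55
eef_pos: [0.6217, -0.235, 0.0063]
tcp_rot: [1.0, -0.011, 0.0, 0.0]
ft_force: [0.1, 0.1, 0.2]
grip_width: 0.522
```

carry_out --commands '[{"x":0,"y":0,"z":0,"twist":0},{"x":0,"y":0,"z":0,"twist":0},{"x":0,"y":0,"z":0,"twist":0},{"x":0,"y":0,"z":0,"twist":0},{"x":0,"y":0,"z":0,"twist":0},{"x":0,"y":0,"z":0,"twist":0}]' --fingers 0.005 --force 100

```text
time: 25.15
eef_pos: [0.6219, -0.235, 0.0065]
tcp_rot: [1.0, -0.011, 0.0, 0.0]
ft_force: [-0.9, -0.2, 6.2]
grip_width: 0.176
```

carry_out --commands '[{"x":0,"y":0,"z":-0.02,"twist":0},{"x":0,"y":0,"z":-0.04,"twist":0},{"x":0,"y":0,"z":-0.04,"twist":0},{"x":0,"y":0,"z":-0.04,"twist":0},{"x":0,"y":0,"z":0,"twist":2.9},{"x":0,"y":0,"z":0,"twist":2.9},{"x":0,"y":0,"z":0,"twist":0}]'

```text
time: 25.85
eef_pos: [0.6213, -0.235, 0.1456]
tcp_rot: [0.998, -0.061, -0.0, 0.0]
ft_force: [0.3, 0.3, -2.3]
grip_width: 0.177
```

```bash
python3 - <<'E'
from h import *
plan(*rail(0,.052),.15,-7.01)
E
```

```text
t 25.85 pos [ 0.6213 -0.235   0.1456] yaw -7.035493752050875 tilt [-0.0007 -0.0001 -1.    ] F [ 0.2826  0.2725 -2.2845] g 0.17680228482572552
tool delta [-0.0758 -0.4534 -0.0044] twist -0.025493752050874896 norm 0.4596986436074785
```

carry_out --commands '[{"x":-0.003,"y":-0.02,"z":0,"twist":0},{"x":-0.007,"y":-0.041,"z":0,"twist":0},{"x":-0.007,"y":-0.041,"z":0,"twist":0},{"x":-0.007,"y":-0.041,"z":0,"twist":0},{"x":-0.007,"y":-0.041,"z":0,"twist":0},{"x":-0.007,"y":-0.041,"z":0,"twist":0},{"x":-0.007,"y":-0.041,"z":0,"twist":0},{"x":-0.007,"y":-0.041,"z":0,"twist":0},{"x":-0.007,"y":-0.041,"z":0,"twist":0},{"x":-0.007,"y":-0.041,"z":0,"twist":0}]'

```text
time: 26.85
eef_pos: [0.6031, 0.1606, 0.1452]
tcp_rot: [0.998, -0.061, -0.001, 0.0]
ft_force: [0.3, 0.3, -1.8]
grip_width: 0.173
```

carry_out --commands '[{"x":-0.007,"y":-0.041,"z":0,"twist":0},{"x":-0.004,"y":-0.024,"z":0,"twist":0},{"x":0,"y":0,"z":0,"twist":0},{"x":0,"y":0,"z":0,"twist":0}]'

```text
time: 27.25
eef_pos: [0.6002, 0.2251, 0.145]
tcp_rot: [0.998, -0.06, -0.001, 0.0]
ft_force: [-1.0, 0.2, -1.0]
grip_width: 0.178
```

```bash
python3 - <<'E'
from h import *
plan(*rail(-.001,.052),.075,-7.01)
c=snap('wrist','w20');pickle.dump(c,open('w20.pkl','wb'))
plan(*rail(-.001,.052),.075,-7.01)
E
```

```text
t 27.25 pos [0.6002 0.2251 0.145 ] yaw -6.894664962483136 tilt [-0.0015 -0.0009 -1.    ] F [-0.9542  0.2353 -0.978 ] g 0.1775807921231772
tool delta [0.0005 0.0008 0.07  ] twist 0.11533503751686336 norm 0.0700389640985222
t 27.3 pos [0.6007 0.2237 0.1452] yaw -7.021888494469809 tilt [-0.0012 -0.0015 -1.    ] F [ 0.5499 -1.0135 -1.557 ] g 0.1747975584288386
tool delta [-0.0002 -0.0006  0.0702] twist -0.011888494469808997 norm 0.07015858453899941
```

View pics/w20.png

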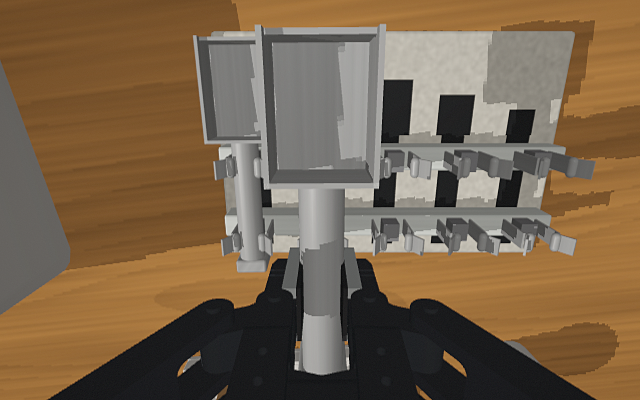

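carry_out --commands '[{"x":0,"y":0,"z":0.03,"twist":0},{"x":0,"y":0,"z":0.03,"twist":0},{"x":0,"y":0,"z":0.015,"twist":0},{"x":0,"y":0,"z":0.01,"twist":0},{"x":0,"y":0,"z":0.003,"twist":0},{"x":0,"y":0,"z":0,"twist":0},{"x":0,"y":0,"z":0,"twist":0}]'

```text
time: 28.0
eef_pos: [0.6016, 0.2253, 0.0593]
tcp_rot: [0.998, -0.061, 0.001, -0.0]
ft_force: [-0.1, -0.5, -1.3]
grip_width: 0.177
```

```bash
python3 - <<'E'
from h import *
plan(*rail(-.001,.052),.0395,-7.01)
c=snap('wrist','w21');pickle.dump(c,open('w21.pkl','wb'))
plan(*rail(-.001,.052),.0395,-7.01)
i=cv2.imread('pics/w21.png');cv2.imwrite('pics/w21z.png',cv2.resize(i[150:330,220:440],None,fx=3.3,fy=3.3,interpolation=cv2.INTER_CUBIC))
E
```

```text
t 28.0 pos [0.6016 0.2253 0.0593] yaw -7.0176032460912605 tilt [ 0.0019  0.0007 -1.    ] F [-0.1353 -0.4864 -1.3028] g 0.17661291752447572
tool delta [-0.0009  0.0011  0.0198] twist -0.007603246091260729 norm 0.019825413113353084
t 28.05 pos [0.6016 0.2254 0.0593] yaw -7.016145862381748 tilt [ 0.002   0.0007 -1.    ] F [ 0.5119  0.1409 -0.9649] g 0.17538322893922656
tool delta [-0.0009  0.0012  0.0198] twist -0.006145862381748302 norm 0.019875462029085838
```

View pics/w21z.png

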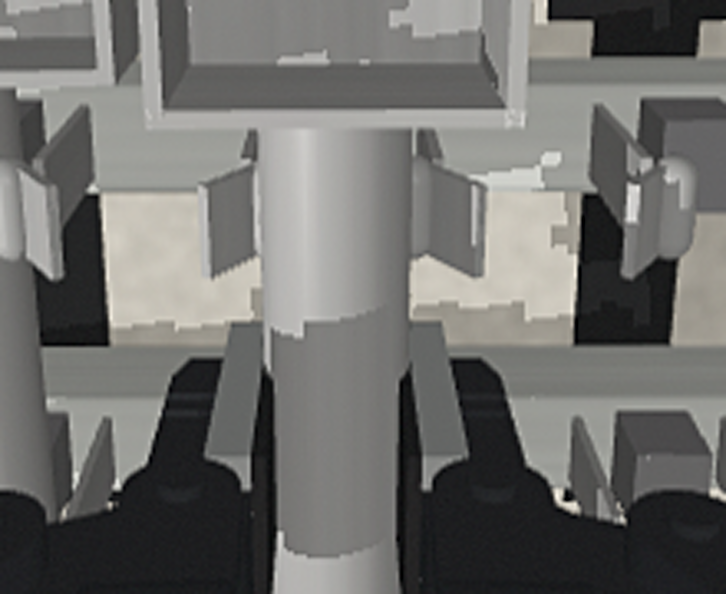

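carry_out --commands '[{"x":-0.0009,"y":0.001,"z":0,"twist":0},{"x":0,"y":0,"z":0.004,"twist":0},{"x":0,"y":0,"z":0.004,"twist":0},{"x":0,"y":0,"z":0.004,"twist":0},{"x":0,"y":0,"z":0,"twist":0}]'

```text
time: 28.55
eef_pos: [0.6006, 0.2243, 0.0462]
tcp_rot: [0.998, -0.061, 0.001, -0.0]
ft_force: [2.3, -0.4, 0.4]
grip_width: 0.175
```

carry_out --commands '[{"x":0,"y":0,"z":0.003,"twist":0},{"x":0,"y":0,"z":0.003,"twist":0},{"x":0,"y":0,"z":0,"twist":0}]'

```text
time: 28.85
eef_pos: [0.5996, 0.2243, 0.0395]
tcp_rot: [0.998, -0.061, -0.0, -0.0]
ft_force: [1.9, 0.4, -1.4]
grip_width: 0.179
```

carry_out --commands '[{"x":0,"y":0,"z":0.002,"twist":0},{"x":0,"y":0,"z":0.0015,"twist":0},{"x":0,"y":0,"z":0,"twist":0}]'

```text
time: 29.15
eef_pos: [0.5997, 0.2243, 0.0392]
tcp_rot: [0.998, -0.061, 0.0, 0.0]
ft_force: [-6.7, -1.7, 19.5]
grip_width: 0.175
```

carry_out --commands '[{"x":0,"y":0,"z":-0.0015,"twist":0},{"x":0,"y":0,"z":0,"twist":0},{"x":0,"y":0,"z":0,"twist":0},{"x":0,"y":0,"z":0,"twist":0}]' --fingers 0.036

```text
time: 29.55
eef_pos: [0.5994, 0.2239, 0.0375]
tcp_rot: [0.998, -0.061, -0.0, 0.0]
ft_force: [-0.2, -0.1, -0.0]
grip_width: 0.422
```

carry_out --commands '[{"x":0,"y":0,"z":-0.02,"twist":0},{"x":0,"y":0,"z":-0.04,"twist":0},{"x":0,"y":0,"z":-0.04,"twist":0},{"x":0,"y":0,"z":-0.04,"twist":0},{"x":0,"y":0,"z":0,"twist":0}]'

```text
time: 30.05
eef_pos: [0.6029, 0.2258, 0.1842]
tcp_rot: [0.998, -0.061, 0.005, -0.002]
ft_force: [0.3, 0.5, 1.3]
grip_width: 0.421
```

```bash
python3 - <<'E'
from h import *
plan(.6123,-.3363,.12,-8.5)
c=snap('side','s22')
c=snap('wrist','w22');pickle.dump(c,open('w22.pkl','wb'))
i=cv2.imread('pics/s22.png')[180:360,180:330];w=cv2.imread('pics/w22.png')
cv2.imwrite('pics/m22.png',np.hstack([cv2.resize(i,None,fx=2.2,fy=2.2),cv2.resize(w[0:300,180:500],None,fx=1.32,fy=1.32)]))
E
```

```text
t 30.05 pos [0.6029 0.2258 0.1842] yaw -7.021086668011748 tilt [ 0.0097  0.0039 -0.9999] F [0.302  0.544  1.3279] g 0.42122480133359336
tool delta [0.078  0.5568 0.0642] twist 1.4789133319882524 norm 0.565870757532706
```

View pics/m22.png

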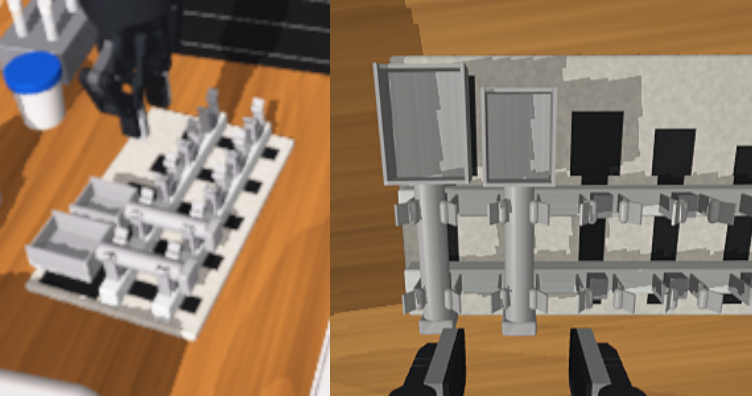

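Both seated. Next the third scoop.

carry_out --commands '[{"x":0.006,"y":0.043,"z":0,"twist":0},{"x":0.006,"y":0.043,"z":0,"twist":0},{"x":0.006,"y":0.043,"z":0,"twist":0},{"x":0.006,"y":0.043,"z":0,"twist":0},{"x":0.006,"y":0.043,"z":0,"twist":0},{"x":0.006,"y":0.043,"z":0,"twist":0},{"x":0.006,"y":0.043,"z":0,"twist":0},{"x":0.006,"y":0.043,"z":0,"twist":0},{"x":0.006,"y":0.043,"z":0,"twist":0},{"x":0.006,"y":0.043,"z":0,"twist":0}]' --fingers 0.045

```text
time: 31.15
eef_pos: [0.6053, -0.2115, 0.1758]
tcp_rot: [0.998, -0.061, -0.002, -0.0]
ft_force: [0.1, -0.5, 0.7]
grip_width: 0.529
```

carry_out --commands '[{"x":0.006,"y":0.043,"z":0,"twist":0},{"x":0.006,"y":0.043,"z":0,"twist":0},{"x":0.006,"y":0.041,"z":0,"twist":0},{"x":0,"y":0,"z":0.03,"twist":1.5},{"x":0,"y":0,"z":0.04,"twist":0},{"x":0,"y":0,"z":0,"twist":0},{"x":0,"y":0,"z":0,"twist":0}]'

```text
time: 31.85
eef_pos: [0.6081, -0.3373, 0.1062]
tcp_rot: [0.997, -0.074, -0.002, -0.001]
ft_force: [-0.3, -0.0, 0.1]
grip_width: 0.526
```

```bash
python3 - <<'E'
from h import *
plan(.6123,-.3363,.01,-8.7)
c=snap('wrist','w23');pickle.dump(c,open('w23.pkl','wb'))
E
```

```text
t 31.85 pos [ 0.6081 -0.3373  0.1062] yaw -8.479503088468153 tilt [-0.0036  0.0022 -1.    ] F [-0.3075 -0.0349  0.1115] g 0.5261751851137154
tool delta [ 0.004  -0.0016  0.0962] twist 0.22049691153184625 norm 0.09632290930521294
```

View pics/w23.png

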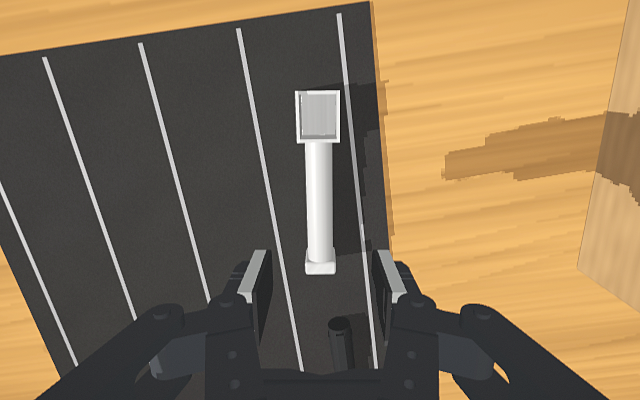

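```bash
python3 - <<'E'
from h import *
c=ld('w23')
o,y=scoop(c,[(295,91),(340,90),(340,142),(297,142)],[(304,263),(336,262)],.0575)
p=[on(c,u,v,.022)[:2] for u,v in((318.5,155),(320.5,245))];d=p[0]-p[1];print(p,np.degrees(np.arctan2(d[1],d[0])))
plan(*o,.0075,y)
E
```

```text
bowl [ 0.6692 -0.3449] sides [0.027  0.0311 0.027  0.0305] foot [ 0.5705 -0.3312] d 0.09959000243741883 yaw -7.875538821321233 edge yaw [np.float64(-7.475030547710482), np.float64(-7.574065442311352)] origin [ 0.6122 -0.337 ]
[array([ 0.6442, -0.3413]), array([ 0.5796, -0.3329])] -7.38868103897762
t 31.9 pos [ 0.6095 -0.3379  0.1083] yaw -8.47568064274199 tilt [-0.0001  0.0003 -1.    ] F [-0.1421  0.1456  0.2861] g 0.5267436809275492
tool delta [ 0.0025 -0.0012  0.1008] twist -0.600141821420757 norm 0.10082275225741358
```

carry_out --commands '[{"x":0.0025,"y":-0.0012,"z":0.03,"twist":-0.8},{"x":0,"y":0,"z":0.03,"twist":0},{"x":0,"y":0,"z":0.025,"twist":0},{"x":0,"y":0,"z":0.01,"twist":0},{"x":0,"y":0,"z":0.003,"twist":0},{"x":0,"y":0,"z":0,"twist":0}]'

```text
time: 32.5
eef_pos: [0.6129, -0.3377, 0.0116]
tcp_rot: [0.998, -0.067, 0.001, 0.0]
ft_force: [0.4, 0.5, -0.1]
grip_width: 0.526
```

```bash
python3 - <<'E'
from h import *
c=snap('wrist','w24');plan(.6122,-.337,.007,-7.6)
E
```

```text
t 32.55 pos [ 0.6131 -0.3379  0.012 ] yaw -7.708234587959127 tilt [ 0.0026 -0.0014 -1.    ] F [0.5655 0.1373 0.6477] g 0.5235835223455113
tool delta [-0.001  -0.0008  0.005 ] twist -0.1082345879591271 norm 0.005186267909019319
```

View pics/w24.png

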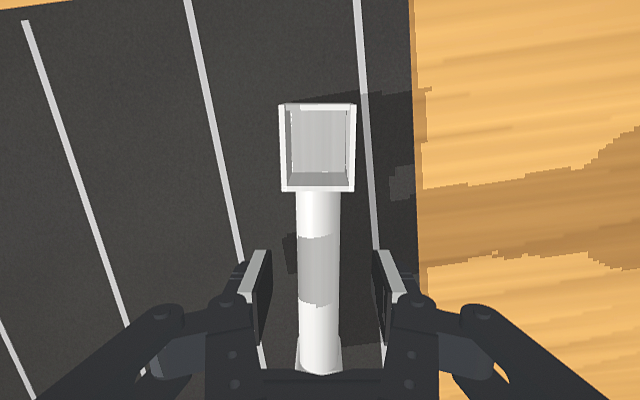

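carry_out --commands '[{"x":-0.001,"y":-0.0008,"z":0.003,"twist":0},{"x":0,"y":0,"z":0.0015,"twist":0},{"x":0,"y":0,"z":0,"twist":0}]'

```text
time: 32.85
eef_pos: [0.6109, -0.3365, 0.0059]
tcp_rot: [0.998, -0.067, 0.0, 0.0]
ft_force: [-0.4, -0.6, -0.7]
grip_width: 0.526
```

carry_out --commands '[{"x":0,"y":0,"z":0,"twist":0},{"x":0,"y":0,"z":0,"twist":0},{"x":0,"y":0,"z":0,"twist":0},{"x":0,"y":0,"z":0,"twist":0},{"x":0,"y":0,"z":0,"twist":0},{"x":0,"y":0,"z":0,"twist":0}]' --fingers 0.005 --force 100

```text
time: 33.45
eef_pos: [0.6111, -0.3366, 0.006]
tcp_rot: [0.998, -0.067, 0.0, 0.0]
ft_force: [-1.2, -0.7, 5.7]
grip_width: 0.177
```

carry_out --commands '[{"x":0,"y":0,"z":-0.02,"twist":0},{"x":0,"y":0,"z":-0.04,"twist":0},{"x":0,"y":0,"z":-0.04,"twist":0},{"x":0,"y":0,"z":-0.04,"twist":0},{"x":0,"y":0,"z":0,"twist":-0.6},{"x":0,"y":0,"z":0,"twist":0}]'

```text
time: 34.05
eef_pos: [0.6114, -0.3367, 0.1476]
tcp_rot: [0.998, -0.062, 0.001, 0.001]
ft_force: [0.1, 0.2, -1.2]
grip_width: 0.181
```

```bash
python3 - <<'E'
from h import *
plan(*rail(-.0005,-.052),.15,-7.01)
E
```

```text
t 34.05 pos [ 0.6114 -0.3367  0.1476] yaw -7.107009269762451 tilt [ 0.0024 -0.0014 -1.    ] F [ 0.1252  0.246  -1.174 ] g 0.18126351947828637
tool delta [-0.0795 -0.4514 -0.0024] twist -0.09700926976245139 norm 0.45836614673401105
```

carry_out --commands '[{"x":-0.003,"y":-0.02,"z":0,"twist":0},{"x":-0.0073,"y":-0.041,"z":0,"twist":0},{"x":-0.0073,"y":-0.041,"z":0,"twist":0},{"x":-0.0073,"y":-0.041,"z":0,"twist":0},{"x":-0.0073,"y":-0.041,"z":0,"twist":0},{"x":-0.0073,"y":-0.041,"z":0,"twist":0},{"x":-0.0073,"y":-0.041,"z":0,"twist":0},{"x":-0.0073,"y":-0.041,"z":0,"twist":0},{"x":-0.0073,"y":-0.041,"z":0,"twist":0},{"x":-0.0073,"y":-0.041,"z":0,"twist":0}]'

```text
time: 35.05
eef_pos: [0.5885, 0.061, 0.1439]
tcp_rot: [0.998, -0.061, -0.002, 0.0]
ft_force: [1.2, -0.3, 0.2]
grip_width: 0.176
```

carry_out --commands '[{"x":-0.0073,"y":-0.041,"z":0,"twist":0},{"x":-0.004,"y":-0.0215,"z":0,"twist":0},{"x":0,"y":0,"z":0,"twist":0},{"x":0,"y":0,"z":0,"twist":0}]'

```text
time: 35.45
eef_pos: [0.5857, 0.1223, 0.1441]
tcp_rot: [0.998, -0.061, -0.002, 0.0]
ft_force: [0.7, -1.2, -0.9]
grip_width: 0.174
```

```bash
python3 - <<'E'
from h import *
plan(*rail(-.001,-.052),.06,-7.01)
c=snap('wrist','w25');pickle.dump(c,open('w25.pkl','wb'))
plan(*rail(-.001,-.052),.06,-7.01)
E
```

```text
t 35.45 pos [0.5857 0.1223 0.1441] yaw -6.992756156107833 tilt [-0.0031 -0.0007 -1.    ] F [ 0.7212 -1.1643 -0.9467] g 0.17405510486781292
tool delta [0.0023 0.0009 0.0841] twist 0.01724384389216649 norm 0.08418249274603298
t 35.5 pos [0.5863 0.1209 0.1443] yaw -7.12031052530485 tilt [-0.0026 -0.0012 -1.    ] F [-0.0185 -0.3187 -0.9346] g 0.1729730706417591
tool delta [ 0.0016 -0.0004  0.0843] twist -0.11031052530485042 norm 0.08433938079945104
```

View pics/w25.png

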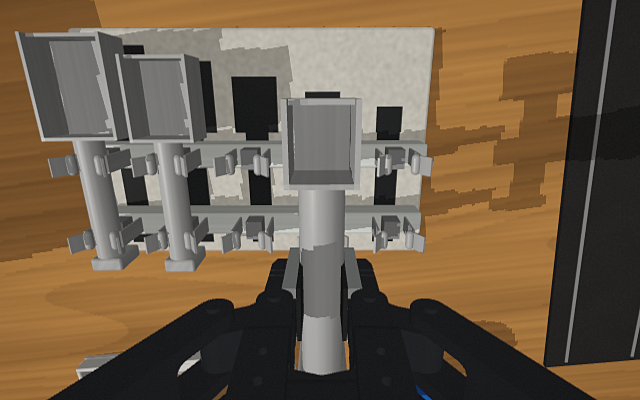

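Held scoop is over place 2. Descend to just above the cheeks.

carry_out --commands '[{"x":0.001,"y":0,"z":0.03,"twist":0},{"x":0,"y":0,"z":0.03,"twist":0},{"x":0,"y":0,"z":0.015,"twist":0},{"x":0,"y":0,"z":0.01,"twist":0},{"x":0,"y":0,"z":0.002,"twist":0},{"x":0,"y":0,"z":0,"twist":0},{"x":0,"y":0,"z":0,"twist":0}]'

```text
time: 36.2
eef_pos: [0.5893, 0.1215, 0.0597]
tcp_rot: [0.998, -0.062, 0.001, -0.0]
ft_force: [0.2, 0.5, -1.6]
grip_width: 0.175
```

```bash
python3 - <<'E'
from h import *
plan(*rail(-.001,-.052),.039,-7.01)
c=snap('wrist','w26');pickle.dump(c,open('w26.pkl','wb'))
plan(*rail(-.001,-.052),.039,-7.01)
i=cv2.imread('pics/w26.png');cv2.imwrite('pics/w26z.png',cv2.resize(i[150:330,220:440],None,fx=3.3,fy=3.3,interpolation=cv2.INTER_CUBIC))
E
```

```text
t 36.2 pos [0.5893 0.1215 0.0597] yaw -7.126529018861518 tilt [ 0.0019  0.0004 -1.    ] F [ 0.2277  0.4967 -1.5958] g 0.17526709165939772
tool delta [-0.0014  0.0006  0.0207] twist -0.11652901886151845 norm 0.02075331962789463
t 36.25 pos [0.5893 0.1215 0.0597] yaw -7.122510115902933 tilt [ 0.002   0.0004 -1.    ] F [ 0.1274 -0.3276 -0.8488] g 0.17619793584721682
tool delta [-0.0013  0.0006  0.0207] twist -0.11251011590293292 norm 0.02078710283527083
```

View pics/w26z.png

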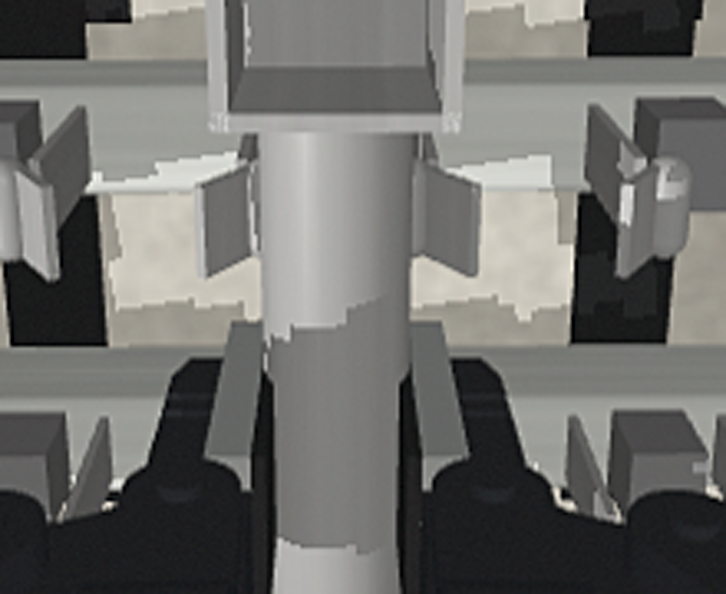

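carry_out --commands '[{"x":-0.001,"y":0.0003,"z":0,"twist":0},{"x":0,"y":0,"z":0.004,"twist":0},{"x":0,"y":0,"z":0.004,"twist":0},{"x":0,"y":0,"z":0.004,"twist":0},{"x":0,"y":0,"z":0,"twist":0}]'

```text
time: 36.75
eef_pos: [0.5876, 0.1211, 0.0459]
tcp_rot: [0.998, -0.062, 0.0, -0.0]
ft_force: [1.7, 0.4, -3.3]
grip_width: 0.173
```

carry_out --commands '[{"x":0,"y":0,"z":0.003,"twist":0},{"x":0,"y":0,"z":0.003,"twist":0},{"x":0,"y":0,"z":0.001,"twist":0},{"x":0,"y":0,"z":0,"twist":0}]'

```text
time: 37.15
eef_pos: [0.587, 0.1212, 0.0392]
tcp_rot: [0.998, -0.062, -0.0, 0.0]
ft_force: [-0.2, 0.2, -1.2]
grip_width: 0.174
```

carry_out --commands '[{"x":0,"y":0,"z":0.0015,"twist":0},{"x":0,"y":0,"z":0.001,"twist":0},{"x":0,"y":0,"z":0,"twist":0}]'

```text
time: 37.45
eef_pos: [0.5874, 0.1212, 0.0388]
tcp_rot: [0.998, -0.062, 0.0, 0.0]
ft_force: [-4.4, -0.6, 13.8]
grip_width: 0.177
```

Landed at .0388 as predicted (.039). Release, rise and clear off for final views.

carry_out --commands '[{"x":0,"y":0,"z":-0.001,"twist":0},{"x":0,"y":0,"z":0,"twist":0},{"x":0,"y":0,"z":0,"twist":0},{"x":0,"y":0,"z":0,"twist":0}]' --fingers 0.036

```text
time: 37.85
eef_pos: [0.5873, 0.121, 0.0377]
tcp_rot: [0.998, -0.062, -0.0, 0.0]
ft_force: [-0.7, 0.0, 0.3]
grip_width: 0.423
```

carry_out --commands '[{"x":0,"y":0,"z":-0.02,"twist":0},{"x":0,"y":0,"z":-0.04,"twist":0},{"x":0,"y":0,"z":-0.04,"twist":0},{"x":0,"y":0,"z":-0.04,"twist":0},{"x":0,"y":0,"z":-0.04,"twist":0},{"x":0,"y":0,"z":-0.04,"twist":0},{"x":0,"y":0,"z":0,"twist":0},{"x":0,"y":0,"z":0,"twist":0}]'

```text
time: 38.65
eef_pos: [0.5877, 0.1211, 0.2588]
tcp_rot: [0.998, -0.062, 0.001, -0.0]
ft_force: [-0.1, -1.2, -0.5]
grip_width: 0.426
```

```bash
python3 - <<'E'
from h import *
st()
c=snap('side','s27');pickle.dump(c,open('s27.pkl','wb'))
c=snap('wrist','w27');pickle.dump(c,open('w27.pkl','wb'))
E
```

```text
t 38.65 pos [0.5877 0.1211 0.2588] yaw -7.12207713151277 F [-0.1349 -1.1567 -0.4901] T [-0.0362  0.0105  0.0546] g 0.42589536868519456 j7 -2.083574679413321 j [ 0.0248  0.3884 -0.3678  1.6839  0.1543  1.0961 -2.0836]
```

View pics/s27.png

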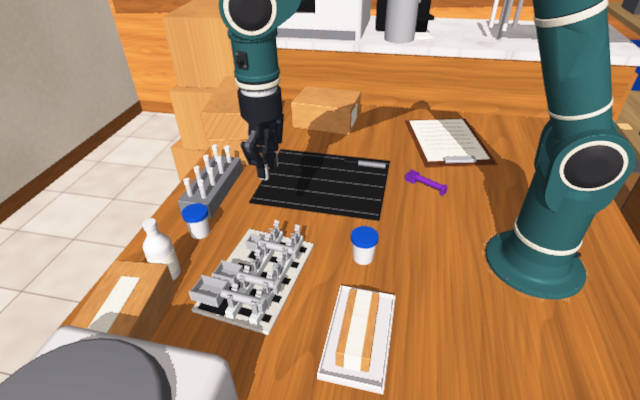

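View pics/w27.png

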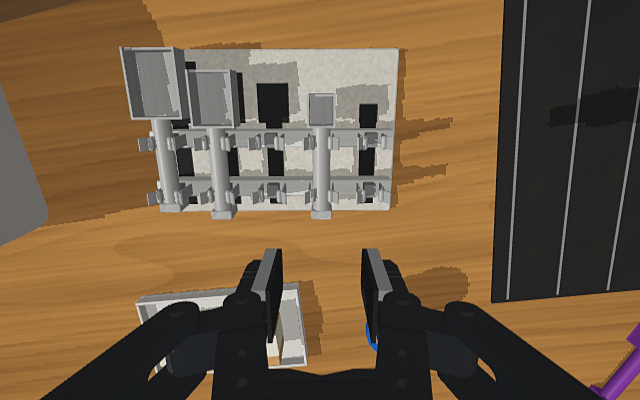

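```bash
python3 - <<'E'
from h import *
i=cv2.imread('pics/w27.png');s=cv2.imread('pics/s27.png')
c=ld('w27');sc=ld('s27')
L=[20,31,42,53,64];W=[20,27,34,41,48]
# expected rim (seated) in green, un-clicked (13 mm high) in red
for k in (5,4,2):
  for z,col in((.064,(0,255,0)),(.077,(0,0,255))):
    for im,cc,f in((0,c,0),(1,sc,1)):
        P=np.array([proj(cc,[*rail(x/1e3,(k-3)*.052+y/1e3),z]) for x,y in((42,W[k-1]/2),(42+L[k-1],W[k-1]/2),(42+L[k-1],-W[k-1]/2),(42,-W[k-1]/2))])
        if f: S=4.; off=np.array([185,215]);
        else: S=2.6; off=np.array([110,35])
        if im==0:
            if 'A' not in globals(): A=cv2.resize(i[35:225,110:400],None,fx=S,fy=S,interpolation=cv2.INTER_CUBIC)
            cv2.polylines(A,[((P-off+.5)*S).astype(int)],True,col,1)
        else:
            if 'B' not in globals(): B=cv2.resize(s[215:335,185:325],None,fx=S,fy=S,interpolation=cv2.INTER_CUBIC)
            cv2.polylines(B,[((P-off+.5)*S).astype(int)],True,col,1)
cv2.imwrite('pics/A27.png',A);cv2.imwrite('pics/B27.png',B)
E
```

```text
(no output)
```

View pics/A27.png

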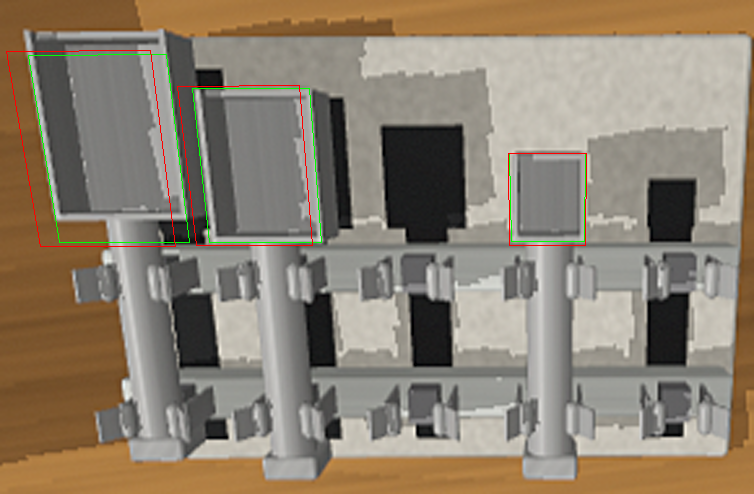

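View pics/B27.png

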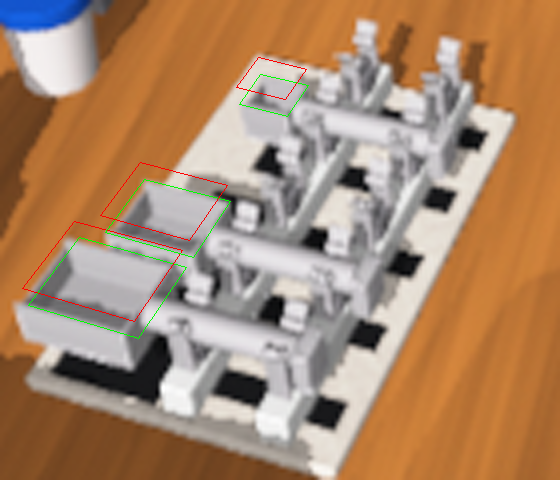

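```bash
python3 - <<'E'
from h import *
c=ld('w27');sc=ld('s27')
a=lambda p:(110+p[0]/2.6-.3,35+p[1]/2.6-.3)
b=lambda p:(185+p[0]/4-.37,215+p[1]/4-.37)
for p,q in [((25,32),(17,303)),((167,33),(67,240)),((187,215),(183,268)),((57,217),(128,335))]:
    X,e=tri(c,a(p),sc,b(q));print(torail(X)*1000,X[2]*1000,e*1000)
Q=[torail(on(c,*a(p),.064))*1000 for p in[(25,32),(167,33),(187,215),(57,217)]];print(np.array(Q))
print('foot',[torail(on(c,*a(p),.064))*1000 for p in [(130,440),(188,437)]],'foot4',[torail(on(c,*a(p),.064))*1000 for p in [(264,458),(322,457)]])
for n in('w25',):
    w=ld(n); print(n,[torail(on(w,*p,.064))*1000 for p in [(42,140),(120,140),(15,32),(98,33)]])
E
```

```text
[113.0451 128.06  ] 63.163551948663546 0.67585086956119
[113.5336  80.671 ] 59.87786285590174 0.5523022101573398
[48.5265 79.3754] 59.866429932090796 6.681401899498269
[ 49.9153 127.4084] 62.26875003984036 2.387552619750302
[[113.2497 127.804 ]
 [112.8143  78.8965]
 [ 51.6448  79.5661]
 [ 51.0462 127.1643]]
foot [array([-34.6998, 112.7164]), array([-33.5121,  89.708 ])] foot4 [array([-42.3296,  60.6492]), array([-41.9642,  37.6166])]
w25 [array([ 43.4586, 127.22  ]), array([43.4497, 77.2501]), array([106.3562, 127.6864]), array([105.8194,  79.1738])]
```

```bash
python3 - <<'E'
import cv2,numpy as np
a=cv2.imread('pics/w25.png');b=cv2.imread('pics/w22.png')
cv2.imwrite('pics/cmp.png',np.hstack([cv2.resize(a[0:290,0:230],None,fx=1.7,fy=1.7),cv2.resize(b[0:290,180:410],None,fx=1.7,fy=1.7)]))
E
```

```text
(no output)
```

View pics/cmp.png

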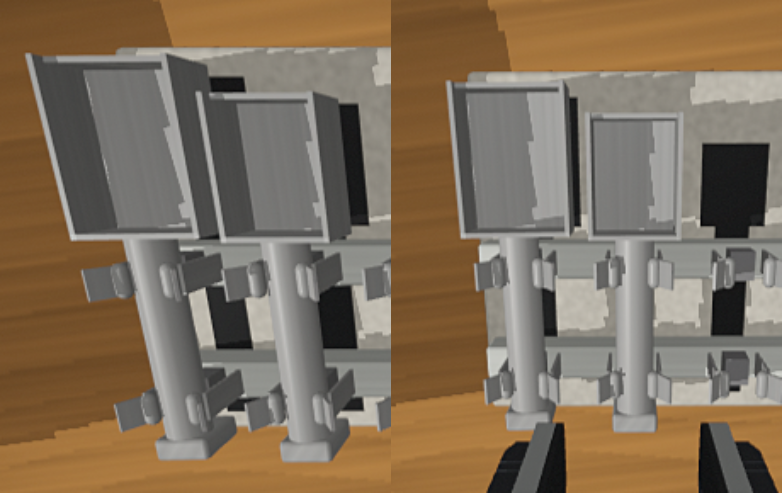

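```bash
python3 - <<'E'
from h import *
plan(*rail(.004,.104),.10,-7.01)
E
```

```text
t 38.75 pos [0.5866 0.1208 0.2566] yaw -7.119578086992371 tilt [-0.0025 -0.0007 -1.    ] F [ 0.2218  0.1651 -0.1688] g 0.42182308190575596
tool delta [ 0.0059 -0.1565  0.1566] twist -0.10957808699237148 norm 0.2214768788837773
```

carry_out --commands '[{"x":0.0015,"y":-0.039,"z":0,"twist":0},{"x":0.0015,"y":-0.039,"z":0,"twist":0},{"x":0.0015,"y":-0.039,"z":0,"twist":0},{"x":0.0015,"y":-0.0395,"z":0,"twist":-0.1},{"x":0,"y":0,"z":0.04,"twist":0},{"x":0,"y":0,"z":0.04,"twist":0},{"x":0,"y":0,"z":0.04,"twist":0},{"x":0,"y":0,"z":0.03,"twist":0},{"x":0,"y":0,"z":0,"twist":0},{"x":0,"y":0,"z":0,"twist":0}]'

```text
time: 39.75
eef_pos: [0.6121, 0.2756, 0.107]
tcp_rot: [0.998, -0.061, -0.001, 0.0]
ft_force: [0.7, -0.2, 0.4]
grip_width: 0.422
```

```bash
python3 - <<'E'
from h import *
plan(*rail(.004,.104),.041,-7.01)
c=snap('wrist','w28');pickle.dump(c,open('w28.pkl','wb'))
plan(*rail(.004,.104),.041,-7.01)
E
```

```text
t 39.75 pos [0.6121 0.2756 0.107 ] yaw -7.004137982847476 tilt [-0.0024 -0.0007 -1.    ] F [ 0.7224 -0.2066  0.394 ] g 0.42217414781644114
tool delta [-0.0002  0.0003  0.066 ] twist 0.0058620171525234355 norm 0.06599176817180817
t 39.8 pos [0.6132 0.2762 0.1087] yaw -7.009674113474717 tilt [ 0.0005  0.0006 -1.    ] F [-0.2207  0.3222  0.2096] g 0.4215546884301615
tool delta [-0.0012  0.001   0.0677] twist 0.00032588652528264817 norm 0.0677044215388115
```

View pics/w28.png

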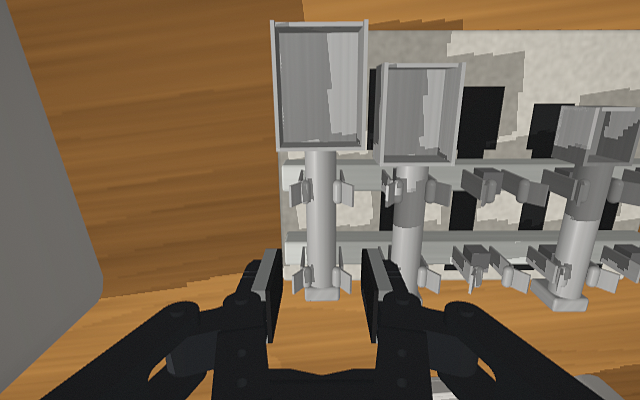

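carry_out --commands '[{"x":-0.0005,"y":0.0005,"z":0.02,"twist":0},{"x":0,"y":0,"z":0.02,"twist":0},{"x":0,"y":0,"z":0.015,"twist":0},{"x":0,"y":0,"z":0.009,"twist":0},{"x":0,"y":0,"z":0,"twist":0},{"x":0,"y":0,"z":0,"twist":0}]'

```text
time: 40.4
eef_pos: [0.6127, 0.2756, 0.0449]
tcp_rot: [0.998, -0.061, 0.001, -0.0]
ft_force: [0.1, 0.2, 0.6]
grip_width: 0.425
```

carry_out --commands '[{"x":0,"y":0,"z":0,"twist":0},{"x":0,"y":0,"z":0,"twist":0},{"x":0,"y":0,"z":0,"twist":0},{"x":0,"y":0,"z":0,"twist":0},{"x":0,"y":0,"z":0,"twist":0},{"x":0,"y":0,"z":0,"twist":0}]' --fingers 0.005 --force 80

```text
time: 41.0
eef_pos: [0.6128, 0.2757, 0.0452]
tcp_rot: [0.998, -0.061, 0.001, -0.0]
ft_force: [-1.3, 0.1, 6.0]
grip_width: 0.176
```

carry_out --commands '[{"x":-0.002,"y":0,"z":0,"twist":0},{"x":-0.002,"y":0,"z":0,"twist":0},{"x":-0.002,"y":0,"z":0,"twist":0},{"x":-0.0015,"y":0,"z":0,"twist":0},{"x":0,"y":0,"z":0,"twist":0}]'

```text
time: 41.5
eef_pos: [0.6063, 0.2763, 0.0452]
tcp_rot: [0.998, -0.061, 0.002, -0.001]
ft_force: [3.5, 0.5, 6.1]
grip_width: 0.177
```

```bash
python3 - <<'E'
from h import *
plan(*rail(-.004,.104),.041,-7.01)
print(torail(r.read_state()['eef_pos']))
E
```

```text
t 41.5 pos [0.6063 0.2763 0.0452] yaw -7.035892968443641 tilt [ 0.0034  0.0008 -1.    ] F [3.5044 0.5027 6.1345] g 0.17691968139927547
tool delta [-0.0024  0.0002  0.0042] twist -0.02589296844364153 norm 0.004852034305090329
[-0.0016  0.1042]
```

carry_out --commands '[{"x":-0.0014,"y":0,"z":0,"twist":0},{"x":0,"y":0,"z":0.001,"twist":0},{"x":0,"y":0,"z":0.001,"twist":0},{"x":0,"y":0,"z":0,"twist":0}]'

```text
time: 41.9
eef_pos: [0.6051, 0.2764, 0.045]
tcp_rot: [0.998, -0.061, 0.002, -0.0]
ft_force: [-0.6, -2.8, 17.4]
grip_width: 0.173
```

carry_out --commands '[{"x":0,"y":0,"z":-0.0015,"twist":0},{"x":0,"y":0,"z":0,"twist":0},{"x":0,"y":0,"z":0,"twist":0},{"x":0,"y":0,"z":0,"twist":0}]' --fingers 0.036

```text
time: 42.3
eef_pos: [0.6025, 0.2762, 0.0426]
tcp_rot: [0.998, -0.061, -0.001, 0.0]
ft_force: [0.1, -0.1, 0.6]
grip_width: 0.422
```

carry_out --commands '[{"x":0,"y":0,"z":-0.02,"twist":0},{"x":0,"y":0,"z":-0.04,"twist":0},{"x":0,"y":0,"z":-0.04,"twist":0},{"x":0,"y":0,"z":-0.04,"twist":0},{"x":0,"y":0.03,"z":-0.04,"twist":0},{"x":0,"y":0.03,"z":-0.02,"twist":0},{"x":0,"y":0.03,"z":0,"twist":0},{"x":0,"y":0.02,"z":0,"twist":0},{"x":0,"y":0,"z":0,"twist":0},{"x":0,"y":0,"z":0,"twist":0}]'

```text
time: 43.3
eef_pos: [0.5897, 0.1674, 0.2433]
tcp_rot: [0.998, -0.061, -0.0, -0.0]
ft_force: [-0.7, 0.1, -0.1]
grip_width: 0.421
```

```bash
cat > chk.py <<'E'
from h import *
import sys
n=sys.argv[1]
st()
sc=snap('side','s'+n);c=snap('wrist','w'+n);pickle.dump(c,open('w'+n+'.pkl','wb'))
i=cv2.imread('pics/w%s.png'%n);s=cv2.imread('pics/s%s.png'%n)
L=[20,31,42,53,64];W=[20,27,34,41,48]
A=cv2.resize(i[0:260],None,fx=1.24,fy=1.24,interpolation=cv2.INTER_CUBIC);B=cv2.resize(s[215:335,185:325],None,fx=4,fy=4,interpolation=cv2.INTER_CUBIC)
for k in (5,4,2):
    for cc,im,off,S in((c,A,(0,0),1.24),(sc,B,(185,215),4.)):
        P=np.array([proj(cc,[*rail(x/1e3,(k-3)*.052+y/1e3),.064]) for x,y in((42,W[k-1]/2),(42+L[k-1],W[k-1]/2),(42+L[k-1],-W[k-1]/2),(42,-W[k-1]/2))])
        cv2.polylines(im,[((P-off+.5)*S).astype(int)],True,(0,255,0),1)
cv2.imwrite('pics/A%s.png'%n,A);cv2.imwrite('pics/B%s.png'%n,B)
E
python3 chk.py 29
```

```text
t 43.3 pos [0.5897 0.1674 0.2433] yaw -7.044627782590047 F [-0.678   0.1103 -0.1225] T [-0.0075  0.0216 -0.0128] g 0.42149629146946815 j7 -2.1704944900851246 j [-0.0406  0.4295 -0.3841  1.6655  0.177   1.0816 -2.1705]
```

View pics/A29.png

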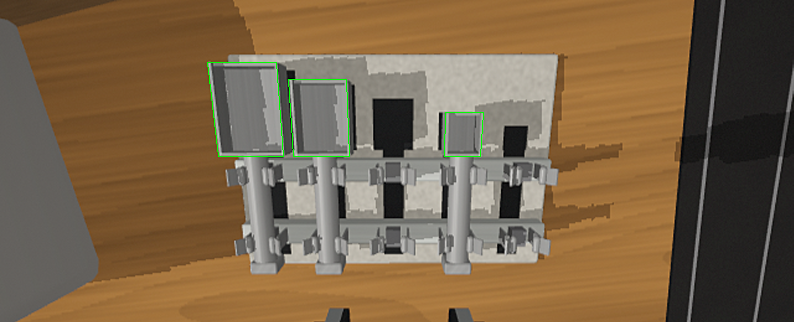

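View pics/B29.png

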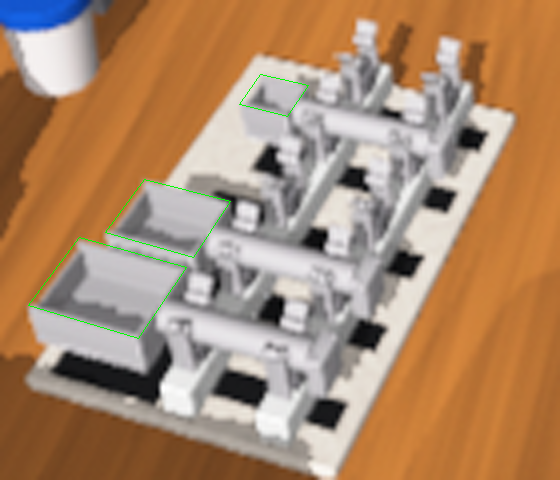

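View pics/s29.png

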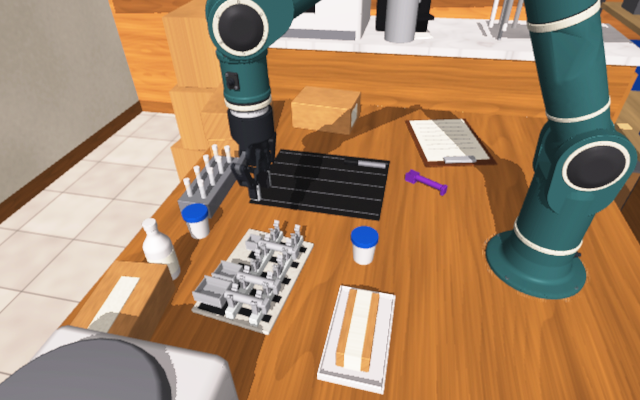

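```bash
python3 -c "
from h import *
print(r.sign_off())"
```

```text
the job is handed in; nothing more can be done
None
```

I moved the carton off the clips first and set it flat in the tray. Scoops 5, 4 and 2, the only steel ones on the mat, then went into clips 5, 4 and 2. Clips 1 and 3 stay empty, and I left the purple scoop alone. The job was handed in at about 43 s.

- **Seating:** each scoop stopped hard within about 0.5 mm of the height expected for a seated handle, at 14 to 20 N. In the last side and wrist views all three bowl rims matched the outlines worked out for seated scoops.
- **One check that disagreed:** an earlier look showed scoop 5 had moved about 8 mm away from the robot in its clip, still clipped. It was in place while I carried scoop 2 over and not when I looked after seating it, so I think it was the announced knock. I gripped it, slid it back, pressed it down, and the repeat views matched.
- **Surroundings:** both cups are standing, the carton is flat in the tray, and the gripper was clear of everything at hand-in. The hand-in itself reported no verdict.

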